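Lid up for the picture

ROBOT

A 6-joint arm with a two-finger parallel gripper is mounted at the origin on the work surface. World frame = base frame: x ahead of the robot, y to its left, z up, the work surface at z = 0. Lengths are in m, angles in degrees, forces in N, time in s.
With the tool pointing down it reaches from about 0.35 to 0.875 m from the base axis. Payload 4.2 kg.
Tool frame: the origin (TCP) lies on the centre line of the jaws, within the pads' length; the fingertips stand 19 mm ahead of it and the grasp point (between the pads) is the TCP; x points along the fingers, y is the direction in which the jaws open and shut, and the axes are right-handed (so a half turn about x gives the same grasp; the last joint's range is limited). The gripper opens to 87 mm and grips with 3 to 60 N. Pads are 19 mm wide; open, the fingers measure 117 mm over their backs; the gripper's body (75 mm by 190 mm) begins 51 mm behind the grasp point.
Start: joints at [-59.439, 22.042, 0.453, 0, -68.411, -14.817], TCP at [0.17, -0.602, 0.242] pointing down, gripper open.
Joint ranges: [-179.83, 179.83], [-69.29, 118.12], [-61.27, 80.66], [-181.25, 117.63], [-171.15, -9.14], [-177.46, 177.46]. Speed limits (degrees/s): [159.86, 159.86, 180, 180, 180, 180].

INTERFACE

Orientations are given as a 3x3 rotation matrix whose columns are the frame's x, y, z axes.
In Python, from station import r, viewer, job, spotter gives the robot as it stands.
- The arm moves only by the tool play_rows, never from a script. Its argument "commands" is a list of rows, each an object of numbers: "fingers": the gripper command: -1 is fully open, 1 is shut, values between are in proportion; "tx", "ty", "tz": the shift along the tool's x, y, z normalised to -1 to 1, where 1 is 750 mm; "ax", "ay", "az": the turn, a rotation vector about the tool's x, y, z normalised to -1 to 1, where 1 is pi rad. In form: [{"fingers": .., "tx": .., "ty": .., "tz": .., "ax": .., "ay": .., "az": ..}, ...]. A call has 1 to 5 rows; each row is the pose to reach, as a shift and turn from the pose commanded when the call began, along the tool's axes at that moment, turning the shorter way round; what a row does not reach only later rows make up. A row lasts 1/12 s, in which the tool goes at most 41.7 mm and 7.16 degrees, less where a joint would pass 70% of its speed; a pose out of reach is approached as far as the arm can. A call with a number of a shift or a turn outside -1 to 1 is refused whole. A call with a gripper value outside its range is refused whole. The fingers move at their own pace and stop on an object; the grip force is fixed at half the most. Time passes only in rows, so rows that repeat a pose let the fingers close. It gives the time, the measured TCP pose, the force and the opening at its end, in the units of the state.
- r.sense(): the state, without advancing time (a new reading comes with each control period).
- viewer.capture(name): name is "scene" or "top" or "wrist"; returns a dict with "image" (400x640x3 uint8, red, green, blue), "fx", "fy", "cx", "cy" (pixels), "R" (3x3) and "t" (3): a world point X has camera coordinates R X + t; the wrist camera has in their place "mount" (4x4, takes a point from camera to tool coordinates, whose origin is the TCP and whose axes are the tool frame's). Camera axes: x right, y down, z forward; pixel columns grow to the right and rows downward; lengths in m; the calibration is good to about 2 mm. A picture is of the moment at which its call begins: read the wrist's pose just before it. There is no depth.
- job.finish_job(): hands the job in, once; it reports no verdict.
Trained networks look in a picture, given as the dict that the camera call returned (one of the last four; its "shot" number tells which), for a name from the list of things; names that differ only in an ending like _2 or _b are one class to them, and where a whole thing is asked for, a point or a joint stands for the part that bears it (a point fixed in the world has none). Each returns a list of dicts, best first, with "score" (0 to 1); they miss things now and then, are a little off and sometimes report something else, mostly with a low value. They report only what shows in the picture. A call takes as long as a camera call. They do not tell look-alikes from the thing itself.
- spotter.find_in(name, picture): "uv" ([column, row] in pixels, amid what is visible of it).
- spotter.silhouettes(name, picture): "region" (400x640 bool, what is visible of it) and "uv" ([column, row] in pixels, amid what is visible of it).
The state is a dict: "time_s": time; "joints": joint angles; "joint_velocities": joint speeds; "effort": joint torques, N m; "tcp_pos": TCP position; "ee_rot": TCP orientation; "wrist_force": force on the tool from outside, world axes, zero at the start; "moment": the same for the moment, N m; "gripper_width": opening from 0.0 (shut) to 1.0 (fully open).
Only numpy, scipy, OpenCV 4.12 (cv2) and the standard library are available. Lean on these libraries where they do the work, as an engineer would, in place of code of your own. Each camera call takes 0.05 s, during which the arm holds its last target. There are 200 camera calls.

TASK

The dealer is photographing the blue covered jar for a sales listing. Start the camera's self-timer by pressing its sunken red button right down with the tip of the pen, and stand the pen back in its stand; then take the jar's lid by the bronze finial, lift it straight up, level, to about 8 cm above its seat, and finish there still holding it steady and level over the open jar. Do not disturb the jar or anything else on the stall.

Things in the scene. Friction and masses are not known exactly. Their poses are not given: they have to be found in the camera images.
- jar: the covered jar: swirled cobalt-blue porcelain, bronze square foot, rim band and two scroll handles (at its +x and -x, out to 103 mm from the axis, up to 152 mm high). 155 mm tall without lid, belly 128 mm, rim 112 mm, mouth 90 mm across; 1.5 kg, loose on a fixed grey card 240 x 240 x 3 mm. Origin: centre of its underside, 3 mm above the table, z up
- lid: lid: blue dome, bronze edge 116 mm across, 0.3 to 0.5 kg, loose on the rim. Origin: on its axis at its seat (underside of the edge), 155 mm above the jar's origin when seated; z up. Flange below, 82 mm across, goes 10 mm into the mouth, 4 mm play. Dome and neck to 54 mm above the origin, then a bronze pine-cone finial to 99 mm, straight and 26 mm thick from 63 to 83 mm: grip it there from above
- pen: a black ball-point pen with brass tip, 140 mm long, barrel 10 mm thick, 20 to 35 g, standing tip down, loose, in its stand, upright or leaning up to 3 degrees. Origin: the end of the tip; z runs up the pen. The tip is 5 mm thick for 12 mm, then widens to the barrel at 22 mm
- pen_stand: brass trumpet pen stand, fixed: round foot 72 mm across, upright open tube 23 mm across outside. Origin: centre of the underside, on the table, z up. The pen's tip rests on the axis 12 mm above the origin; bore 13 mm (6 mm for the tip at its bottom), flaring from 50 mm up to 22 mm wide at the mouth, 60 mm above the origin
- stand_mouth (a point): centre of the pen stand's mouth, 60 mm above the table
- camera: silver and black camera on a small table tripod, fixed, about 250 mm from the jar, looking at it. Body 118 x 35 mm, top plate 137 mm above the table, finder hump in the middle up to 149 mm, dial 143 mm high at the end away from the button. Origin: on the table under its centre; x along its width, y the way the lens looks, z up. The red button is 35 mm to +x of the centre
- button_face (a point): centre of the top of the red self-timer button, 141 mm above the table at rest; moves with it. The button is 11.6 mm across, 3 mm below the edge of a dark steel collar (14 mm bore, 23 mm outside, edge 144 mm above the table): too narrow for a finger
- timer_button (a joint): travel of the red button in m: 0 at rest, 0.004 right down (springs back). It takes 1.3 N to start and 4 N to bottom it, then it is rigid
- bell: brass hand bell, 60 mm across, 80 mm tall; leave alone; origin centre of its underside
- trinket_box: red marble box with brass feet, 76 x 56 x 52 mm; leave alone; origin centre of its underside
- candlestick: brass candlestick, foot 124 mm across, 290 mm tall; leave alone; origin centre of its underside
- lampshade: frosted glass lamp shade, 104 mm across, 122 mm tall; leave alone; origin centre of its underside
- bowl: white china bowl, 124 mm across, 50 mm tall; leave alone; origin centre of its underside
- bronze_bird: bronze bird on a small marble disc, about 95 mm long, 81 mm tall; leave alone; origin centre of its underside
There are look-alikes about, which are no part of the job. What is shaped like the pen_stand but purple or turquoise is not meant. Leave any yellow look-alike of the lid alone.

How it is judged:
By the outcome, as a careful person would: the job done as asked, in the order asked, and still so for the second after the job is handed in, while the arm keeps its last pose, push and grip.
It also fails if it takes over 67 s, if anything falls off the work surface, if the arm or the gripper's body presses on something with over 40 N, if the wrist force passes 120 N, or if a joint passes its speed limit or range.

## Working session

There is one attempt and no reset: what is moved stays moved. The work goes in short steps, Python scripts to look and compute and a tool call to move; the robot and the scene stay as the last step left them, time stands still between calls to the robot, and variables do not carry over. Pictures are saved under pics/ and viewed, about 8 in all and at most 12, crops included, and the job is handed in when it is done.

Besides the shell and the picture viewer there is one more tool, called after "Call:" as a command line: name --argument value ..., lists and objects as JSON in quotes. play_rows: Moves the arm, as the interface text tells. Its arguments: {"type":"object","properties":{"commands":{"type":"array"}},"required":["commands"]}

```bash
ls; mkdir -p pics; python3 - <<'E'
from station import r, viewer, job, spotter
import cv2,numpy as np
s=r.sense();print(s)
for n in ["scene","top"]:
    p=viewer.capture(n);cv2.imwrite(f"pics/{n}0.png",p["image"][:,:,::-1])
    print(n,p["fx"],p["fy"],p["cx"],p["cy"],p["R"],p["t"])
    for o in ["jar","lid","pen","pen_stand","camera","button_face"]:
        for d in spotter.find_in(o,p)[:3]:print(o,d["uv"],round(d["score"],2))
p=viewer.capture("wrist");print(p["mount"],p["fx"],p["cx"],p["cy"])
E
```

```text
pics
{'time_s': 0.0, 'joints': array([-5.94363580e+01,  2.20923956e+01,  3.80892468e-01, -2.78313293e-02,
       -6.84118730e+01, -1.48158195e+01]), 'joint_velocities': array([ 0.00913241,  0.044928  ,  0.05060779, -0.05238359, -0.08898532,
        0.04775034]), 'effort': array([-3.03567240e-04, -3.90664065e+01,  1.87412578e+01,  4.21984926e+00,
        1.12335183e-02, -1.81397372e-04]), 'tcp_pos': array([ 0.16948641, -0.60100664,  0.24045294]), 'ee_rot': array([[-7.06009827e-04, -2.71230610e-01,  9.62514134e-01],
       [ 2.08378534e-03,  9.62511885e-01,  2.71231504e-01],
       [-9.99997580e-01,  2.19716495e-03, -1.14356480e-04]]), 'wrist_force': array([ 0.13371437, -0.29183606, -0.39209303]), 'moment': array([ 0.02183339, -0.01487874,  0.07633414]), 'gripper_width': 0.9981471355009707}
scene 364.7820193200416 364.7820193200416 317.68278109188543 206.4913475143221 [[-0.87427221  0.48540031  0.0058851 ]
 [ 0.28838017  0.52908793 -0.79806193]
 [-0.39049324 -0.69602622 -0.6025467 ]] [ 0.44100887 -0.05697511  1.33515273]
jar [300.8, 227.9] 0.95
lid [297.6, 193.9] 0.97
lid [342.3, 186.1
[... 266 characters left out ...]
 [-0.9804309  -0.01629383 -0.19618809]
 [ 0.19599364  0.01279359 -0.98052171]] [0.04392384 0.5258657  1.41023071]
jar [332.9, 194.4] 0.8
lid [375.7, 256.1] 0.73
lid [336.9, 183.0] 0.57
lid [203.2, 183.2] 0.45
pen [342.9, 145.3] 0.65
pen_stand [239.9, 259.4] 0.76
pen_stand [245.3, 232.1] 0.73
pen_stand [218.4, 244.3] 0.6
camera [390.9, 174.9] 0.69
camera [291.4, 142.6] 0.49
[[ 1.01769680e-04 -3.05673807e-01  9.52136289e-01 -1.43511046e-01]
 [ 9.99999839e-01 -5.01139760e-04 -2.67771499e-04 -4.85831532e-04]
 [ 5.59004085e-04  9.52136163e-01  3.05673707e-01 -8.28850894e-02]
 [ 0.00000000e+00  0.00000000e+00  0.00000000e+00  1.00000000e+00]] 284.34901825107994 317.1276148107527 203.35437860193886
```

View pics/scene0.png

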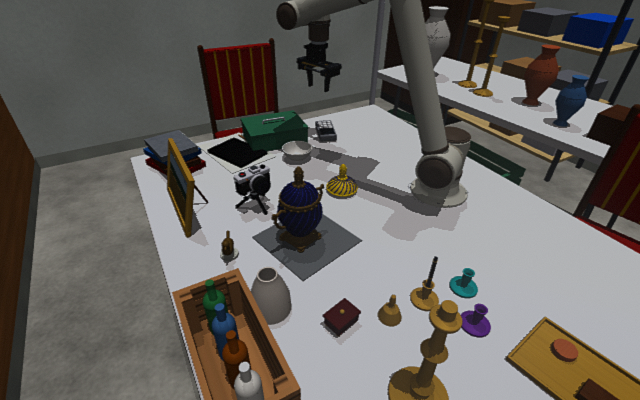

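View pics/top0.png

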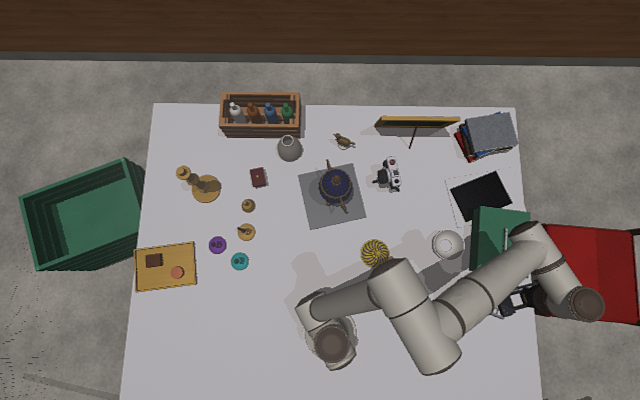

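Scene: jar at (300,215), camera at (253,185) and the pen in its brass stand at (425,295). Top: jar at (336,186), camera at (390,175) with the button near (393,160), and stand at (246,231). The yellow lid at (375,254) is a decoy.

```bash
cat > h.py <<'E'
import numpy as np, cv2
from station import r, viewer, job, spotter
def cam(p):
    if "mount" in p:
        s=p["state"];T=np.eye(4);T[:3,:3]=s["ee_rot"];T[:3,3]=s["tcp_pos"];M=np.linalg.inv(T@p["mount"]);return M[:3,:3],M[:3,3]
    return np.array(p["R"]),np.array(p["t"])
def shot(n):
    s=r.sense();p=viewer.capture(n);p["state"]=s;return p
def proj(p,X):
    R,t=cam(p);c=R@np.array(X)+t;return np.array([p["cx"]+p["fx"]*c[0]/c[2],p["cy"]+p["fy"]*c[1]/c[2]])
def ray(p,uv):
    R,t=cam(p);d=R.T@np.array([(uv[0]-p["cx"])/p["fx"],(uv[1]-p["cy"])/p["fy"],1]);return -R.T@t,d/np.linalg.norm(d)
def atz(p,uv,z):
    o,d=ray(p,uv);return o+d*(z-o[2])/d[2]
def tri(ps,uvs):
    A=0;b=0
    for p,u in zip(ps,uvs):
        o,d=ray(p,u);P=np.eye(3)-np.outer(d,d);A=A+P;b=b+P@o
    return np.linalg.solve(A,b)
def crop(p,c,w,h,k,name):
    c=np.round(c).astype(int);x0=max(c[0]-w//2,0);y0=max(c[1]-h//2,0)
    im=cv2.resize(p["image"][y0:y0+h,x0:x0+w,::-1],None,fx=k,fy=k,interpolation=cv2.INTER_CUBIC)
    cv2.imwrite("pics/"+name,im);print(name,"origin",x0,y0,"scale",k)
    return im
E
python3 - <<'E'
from h import *
np.set_printoptions(precision=4,suppress=True)
t=shot("top");s=shot("scene")
print("stand",atz(t,(246,231),.06),atz(s,(425,297),.03))
print("jar",atz(t,(337,184),.2),tri([t,s],[(337,184),(298,180)]))
print("cam button",atz(t,(393,161),.141))
print("cand",atz(t,(183,173),.29))
for n,c,p in (("top",(246,231),t),("top",(390,175),t),("scene",(253,183),s),("scene",(428,285),s)):pass
a=[cv2.resize(p["image"][c[1]-30:c[1]+30,c[0]-40:c[0]+40,::-1],None,fx=5,fy=5,interpolation=cv2.INTER_CUBIC) for c,p in (((246,231),t),((390,175),t),((253,183),s),((430,285),s))]
cv2.imwrite("pics/c1.png",np.vstack([np.hstack(a[:2]),np.hstack(a[2:])]))
E
```

```text
stand [0.3843 0.3361 0.06  ] [0.3994 0.3617 0.03  ]
jar [ 0.5476 -0.0166  0.2   ] [ 0.5511 -0.0195  0.2051]
cam button [ 0.6566 -0.2345  0.141 ]
cand [0.5562 0.5156 0.29  ]
```

View pics/c1.png

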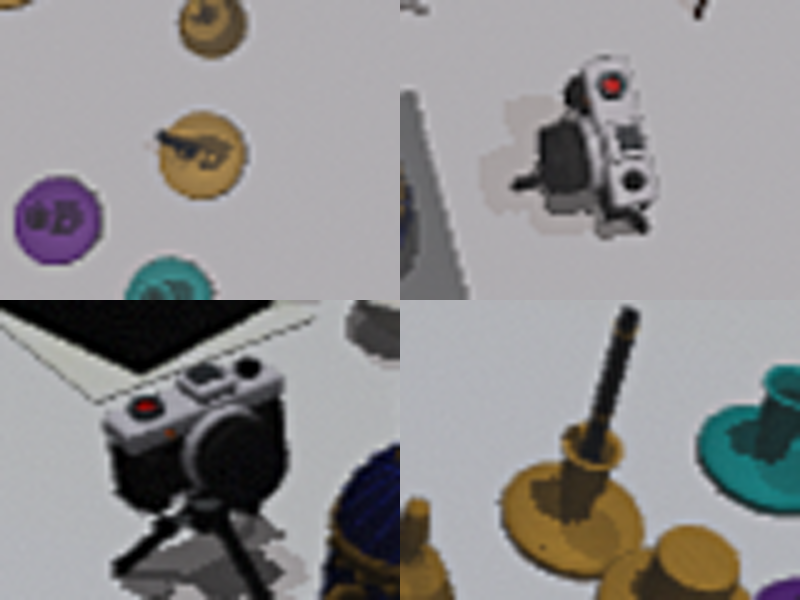

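```bash
python3 - <<'E'
from h import *
np.set_printoptions(precision=4,suppress=True)
t=shot("top");s=shot("scene")
print("foot",atz(t,(246.6,232),.004),atz(s,(424.4,298.6),.004))
print("pentop",atz(t,(238,228.4),.152),atz(s,(435.4,257.4),.152),tri([t,s],[(238,228.4),(435.4,257.4)]))
print("button",atz(t,(392.4,162.2),.141),atz(s,(242.2,174.4),.141),tri([t,s],[(392.4,162.2),(242.2,174.4)]))
print("bell",atz(t,(248,205),.05),"turq",atz(t,(240,261),.03))
S=r.sense();print(S["tcp_pos"],S["ee_rot"])
E
```

```text
foot [0.386  0.3452 0.004 ] [0.3856 0.3511 0.004 ]
pentop [0.384  0.3469 0.152 ] [0.3865 0.3502 0.152 ] [0.3841 0.3479 0.1489]
button [ 0.6518 -0.2321  0.141 ] [ 0.6524 -0.227   0.141 ] [ 0.6518 -0.2322  0.1383]
bell [0.4906 0.3362 0.05  ] turq [0.2676 0.3594 0.03  ]
[ 0.1696 -0.6015  0.2416] [[ 0.     -0.2713  0.9625]
 [-0.      0.9625  0.2713]
 [-1.     -0.0001  0.    ]]
```

```bash
cat >> h.py <<'E'
def plan(wps,start=None):
    s=r.sense();R=np.round(s["ee_rot"],4);p=s["tcp_pos"] if start is None else np.array(start)
    for w in wps:
        w=np.array(w,float);n=int(np.ceil(np.linalg.norm(w-p)/.2))or 1
        print("->",w,n,"calls of",np.round(R.T@(w-p)/n/.75,4));p=w
E
python3 -c "
from h import *
plan([(.36,-.40,.40),(.47,-.05,.40),(.386,.347,.30)],(.17,-.602,.242))"
```

```text
-> [ 0.36 -0.4   0.4 ] 2 calls of [-0.1053  0.0952  0.1585]
-> [ 0.47 -0.05  0.4 ] 2 calls of [0.     0.2047 0.1339]
-> [0.386 0.347 0.3  ] 3 calls of [0.0444 0.18   0.0119]
```

Call:
play_rows --commands '[{"fingers": -1, "tx": -0.105, "ty": 0.095, "tz": 0.158, "ax": 0, "ay": 0, "az": 0}, {"fingers": -1, "tx": -0.105, "ty": 0.095, "tz": 0.158, "ax": 0, "ay": 0, "az": 0}, {"fingers": -1, "tx": -0.105, "ty": 0.095, "tz": 0.158, "ax": 0, "ay": 0, "az": 0}, {"fingers": -1, "tx": -0.105, "ty": 0.095, "tz": 0.158, "ax": 0, "ay": 0, "az": 0}]'

```text
time_s: 1.28
tcp_pos: [0.2654, -0.4996, 0.322]
ee_rot: [[0.001, -0.272, 0.962], [-0.001, 0.962, 0.272], [-1.0, -0.001, 0.001]]
wrist_force: [1.0, 0.1, 0.3]
gripper_width: 0.999
```

Call:
play_rows --commands '[{"fingers": -1, "tx": -0.105, "ty": 0.095, "tz": 0.158, "ax": 0, "ay": 0, "az": 0}, {"fingers": -1, "tx": -0.105, "ty": 0.095, "tz": 0.158, "ax": 0, "ay": 0, "az": 0}, {"fingers": -1, "tx": -0.105, "ty": 0.095, "tz": 0.158, "ax": 0, "ay": 0, "az": 0}, {"fingers": -1, "tx": -0.105, "ty": 0.095, "tz": 0.158, "ax": 0, "ay": 0, "az": 0}]'

```text
time_s: 1.62
tcp_pos: [0.3603, -0.3984, 0.4011]
ee_rot: [[0.002, -0.272, 0.962], [-0.001, 0.962, 0.272], [-1.0, -0.002, 0.002]]
wrist_force: [-0.0, -0.3, -0.0]
gripper_width: 1.003
```

Call:
play_rows --commands '[{"fingers": -1, "tx": 0, "ty": 0.205, "tz": 0.134, "ax": 0, "ay": 0, "az": 0}, {"fingers": -1, "tx": 0, "ty": 0.205, "tz": 0.134, "ax": 0, "ay": 0, "az": 0}, {"fingers": -1, "tx": 0, "ty": 0.205, "tz": 0.134, "ax": 0, "ay": 0, "az": 0}, {"fingers": -1, "tx": 0, "ty": 0.205, "tz": 0.134, "ax": 0, "ay": 0, "az": 0}, {"fingers": -1, "tx": 0, "ty": 0.205, "tz": 0.134, "ax": 0, "ay": 0, "az": 0}]'

```text
time_s: 2.03
tcp_pos: [0.4146, -0.2214, 0.3995]
ee_rot: [[0.002, -0.275, 0.962], [0.001, 0.962, 0.275], [-1.0, 0.0, 0.002]]
wrist_force: [-0.5, 0.2, 0.1]
gripper_width: 0.999
```

Call:
play_rows --commands '[{"fingers": -1, "tx": 0, "ty": 0.205, "tz": 0.134, "ax": 0, "ay": 0, "az": 0}, {"fingers": -1, "tx": 0, "ty": 0.205, "tz": 0.134, "ax": 0, "ay": 0, "az": 0}, {"fingers": -1, "tx": 0, "ty": 0.205, "tz": 0.134, "ax": 0, "ay": 0, "az": 0}, {"fingers": -1, "tx": 0, "ty": 0.205, "tz": 0.134, "ax": 0, "ay": 0, "az": 0}, {"fingers": -1, "tx": 0, "ty": 0.205, "tz": 0.134, "ax": 0, "ay": 0, "az": 0}]'

```text
time_s: 2.45
tcp_pos: [0.4698, -0.0459, 0.399]
ee_rot: [[0.001, -0.275, 0.961], [0.001, 0.961, 0.275], [-1.0, 0.001, 0.001]]
wrist_force: [0.6, -0.8, 0.8]
gripper_width: 0.999
```

```bash
python3 -c "
from h import *
s=r.sense();print(s['time_s'],s['tcp_pos'],s['ee_rot'],s['joints'])
p=shot('wrist');cv2.imwrite('pics/w1.png',p['image'][:,:,::-1]);import pickle;pickle.dump({k:p[k] for k in p},open('w1.pkl','wb'))
for x in ['lid','jar','camera','button_face']:print(x,[(d['uv'],round(d['score'],2)) for d in spotter.find_in(x,p)[:2]])
plan([(.386,.347,.30)])"
```

```text
2.45 [ 0.46980946 -0.04589208  0.39899914] [[ 7.38703839e-04 -2.74817513e-01  9.61496120e-01]
 [ 1.03013704e-03  9.61496081e-01  2.74816711e-01]
 [-9.99999197e-01  7.87464604e-04  9.93360545e-04]] [ 1.41777203e+01  2.42930073e+00 -2.79414488e+00 -4.70577307e-02
 -8.47210643e+01 -8.82222913e+01]
lid [([322.4, 243.1], 0.98), ([269.8, 46.9], 0.88)]
jar [([320.9, 200.0], 0.69)]
camera [([183.9, 221.2], 0.98)]
button_face [([285.4, 315.6], 0.43)]
-> [0.386 0.347 0.3  ] 3 calls of [0.044  0.1798 0.0124]
```

Call:
play_rows --commands '[{"fingers": -1, "tx": 0.044, "ty": 0.18, "tz": 0.012, "ax": 0, "ay": 0, "az": 0}, {"fingers": -1, "tx": 0.044, "ty": 0.18, "tz": 0.012, "ax": 0, "ay": 0, "az": 0}, {"fingers": -1, "tx": 0.044, "ty": 0.18, "tz": 0.012, "ax": 0, "ay": 0, "az": 0}, {"fingers": -1, "tx": 0.044, "ty": 0.18, "tz": 0.012, "ax": 0, "ay": 0, "az": 0}]'

```text
time_s: 3.03
tcp_pos: [0.4397, 0.0842, 0.3648]
ee_rot: [[-0.002, -0.272, 0.962], [0.001, 0.962, 0.272], [-1.0, 0.001, -0.001]]
wrist_force: [-0.4, -0.4, 0.3]
gripper_width: 0.998
```

Call:
play_rows --commands '[{"fingers": -1, "tx": 0.044, "ty": 0.18, "tz": 0.012, "ax": 0, "ay": 0, "az": 0}, {"fingers": -1, "tx": 0.044, "ty": 0.18, "tz": 0.012, "ax": 0, "ay": 0, "az": 0}, {"fingers": -1, "tx": 0.044, "ty": 0.18, "tz": 0.012, "ax": 0, "ay": 0, "az": 0}, {"fingers": -1, "tx": 0.044, "ty": 0.18, "tz": 0.012, "ax": 0, "ay": 0, "az": 0}]'

```text
time_s: 3.37
tcp_pos: [0.4122, 0.2171, 0.3317]
ee_rot: [[-0.002, -0.272, 0.962], [-0.0, 0.962, 0.272], [-1.0, 0.0, -0.002]]
wrist_force: [0.5, -1.4, -0.5]
gripper_width: 1.0
```

Call:
play_rows --commands '[{"fingers": -1, "tx": 0.044, "ty": 0.18, "tz": 0.012, "ax": 0, "ay": 0, "az": 0}, {"fingers": -1, "tx": 0.044, "ty": 0.18, "tz": 0.012, "ax": 0, "ay": 0, "az": 0}, {"fingers": -1, "tx": 0.044, "ty": 0.18, "tz": 0.012, "ax": 0, "ay": 0, "az": 0}, {"fingers": -1, "tx": 0.044, "ty": 0.18, "tz": 0.012, "ax": 0, "ay": 0, "az": 0}, {"fingers": -1, "tx": 0.044, "ty": 0.18, "tz": 0.012, "ax": 0, "ay": 0, "az": 0}]'

```text
time_s: 3.78
tcp_pos: [0.385, 0.3489, 0.2984]
ee_rot: [[-0.002, -0.273, 0.962], [-0.002, 0.962, 0.273], [-1.0, -0.002, -0.002]]
wrist_force: [-0.3, 0.3, 0.1]
gripper_width: 1.0
```

```bash
python3 -c "
from h import *
s=r.sense();print(s['time_s'],s['tcp_pos'],s['joints'])
p=shot('wrist');cv2.imwrite('pics/w2.png',p['image'][:,:,::-1]);import pickle;pickle.dump({k:p[k] for k in p},open('w2.pkl','wb'))
a=cv2.imread('pics/w1.png');cv2.imwrite('pics/w12.png',np.vstack([p['image'][:,:,::-1][50:350],a[50:350]]))
for x in ['pen','pen_stand']:print(x,[(d['uv'],round(d['score'],2)) for d in spotter.find_in(x,p)[:2]])
"
```

```text
3.7833 [0.38499935 0.34885218 0.29839412] [ 6.00836014e+01  9.62467875e+00 -8.56148314e+00 -1.78858235e-02
 -7.19693063e+01 -1.34257106e+02]
pen [([320.0, 188.8], 0.61)]
pen_stand [([320.6, 168.4], 0.79), ([353.8, 96.1], 0.77)]
```

View pics/w12.png

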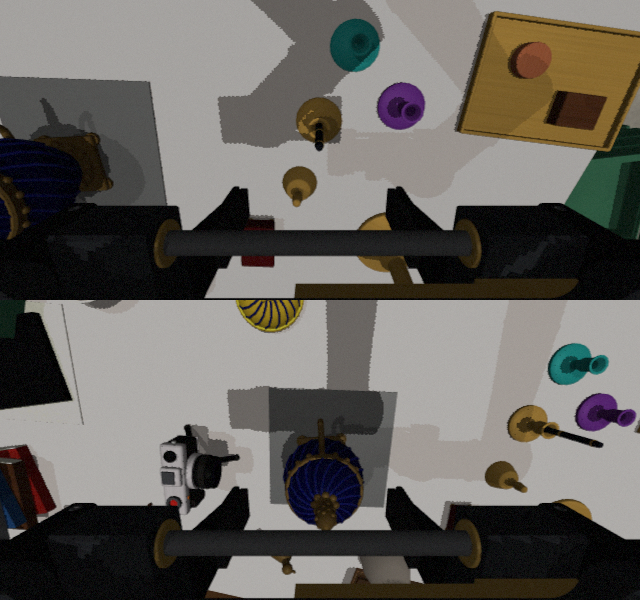

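```bash
python3 -c "
from h import *
import pickle
np.set_printoptions(precision=4,suppress=True)
p=pickle.load(open('w2.pkl','rb'))
cv2.imwrite('pics/c2.png',cv2.resize(p['image'][135:215,270:370,::-1],None,fx=7,fy=7,interpolation=cv2.INTER_CUBIC))
print(atz(p,(319,170),.004),atz(p,(319.5,195),.152))
q=pickle.load(open('w1.pkl','rb'))
print('w1 foot',atz(q,(529,173),.004),'pentop',atz(q,(599,192),.151),'btn',atz(q,(173,251.5),.141),'finial',atz(q,(325,256),.255))
print('tri',tri([p,q],[(319.5,195),(600,193)]))
"
```

```text
[0.3869 0.3513 0.004 ] [0.3851 0.3506 0.152 ]
w1 foot [0.3861 0.3539 0.004 ] pentop [0.3846 0.3482 0.151 ] btn [ 0.6526 -0.2292  0.141 ] finial [ 0.5368 -0.018   0.255 ]
tri [0.3854 0.3508 0.1507]
```

View pics/c2.png

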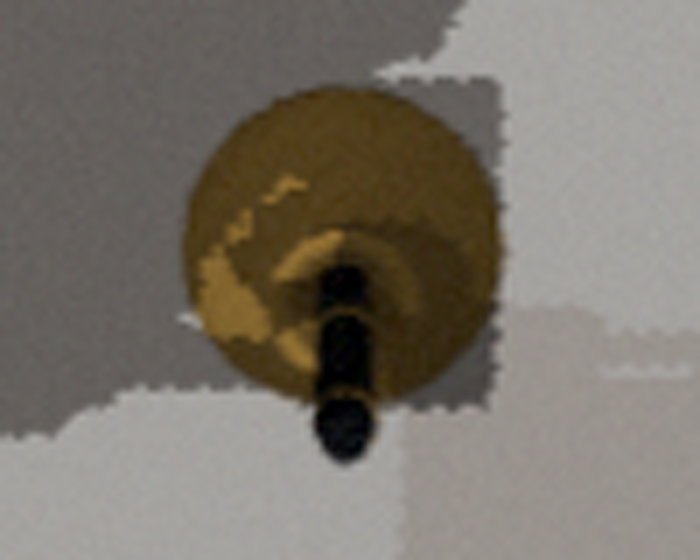

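Call:
play_rows --commands '[{"fingers": -1, "tx": 0.05, "ty": 0.002, "tz": 0.001, "ax": 0, "ay": 0, "az": 0}, {"fingers": -1, "tx": 0.1, "ty": 0.002, "tz": 0.001, "ax": 0, "ay": 0, "az": 0}, {"fingers": -1, "tx": 0.15, "ty": 0.002, "tz": 0.001, "ax": 0, "ay": 0, "az": 0}, {"fingers": -1, "tx": 0.2, "ty": 0.002, "tz": 0.001, "ax": 0, "ay": 0, "az": 0}, {"fingers": -1, "tx": 0.248, "ty": 0.002, "tz": 0.001, "ax": 0, "ay": 0, "az": 0}]'

```text
time_s: 4.35
tcp_pos: [0.3864, 0.3476, 0.1138]
ee_rot: [[0.001, -0.269, 0.963], [0.002, 0.963, 0.269], [-1.0, 0.002, 0.002]]
wrist_force: [0.2, 0.2, 0.1]
gripper_width: 0.999
```

Call:
play_rows --commands '[{"fingers": -1, "tx": 0, "ty": 0, "tz": 0, "ax": 0, "ay": 0, "az": 0}, {"fingers": 1, "tx": 0, "ty": 0, "tz": 0, "ax": 0, "ay": 0, "az": 0}, {"fingers": 1, "tx": 0, "ty": 0, "tz": 0, "ax": 0, "ay": 0, "az": 0}, {"fingers": 1, "tx": 0, "ty": 0, "tz": 0, "ax": 0, "ay": 0, "az": 0}, {"fingers": 1, "tx": 0, "ty": 0, "tz": 0, "ax": 0, "ay": 0, "az": 0}]'

```text
time_s: 4.77
tcp_pos: [0.3865, 0.3503, 0.1167]
ee_rot: [[0.003, -0.271, 0.963], [0.004, 0.963, 0.271], [-1.0, 0.003, 0.004]]
wrist_force: [0.1, -0.3, 0.3]
gripper_width: 0.779
```

Call:
play_rows --commands '[{"fingers": 1, "tx": 0, "ty": 0, "tz": 0, "ax": 0, "ay": 0, "az": 0}, {"fingers": 1, "tx": 0, "ty": 0, "tz": 0, "ax": 0, "ay": 0, "az": 0}, {"fingers": 1, "tx": 0, "ty": 0, "tz": 0, "ax": 0, "ay": 0, "az": 0}, {"fingers": 1, "tx": 0, "ty": 0, "tz": 0, "ax": 0, "ay": 0, "az": 0}, {"fingers": 1, "tx": 0, "ty": 0, "tz": 0, "ax": 0, "ay": 0, "az": 0}]'

```text
time_s: 5.18
tcp_pos: [0.3854, 0.3493, 0.1142]
ee_rot: [[0.0, -0.272, 0.962], [0.0, 0.962, 0.272], [-1.0, 0.0, 0.0]]
wrist_force: [-0.5, 0.8, 0.0]
gripper_width: 0.401
```

```bash
python3 -c "
from h import *
s=r.sense();print(s)
p=shot('wrist');cv2.imwrite('pics/w3.png',p['image'][:,:,::-1])"
```

```text
{'time_s': 5.1833, 'joints': array([ 6.00749387e+01,  1.96217405e+01, -2.40150967e+01,  1.48038492e-03,
       -4.63562962e+01, -1.34321174e+02]), 'joint_velocities': array([ 0.04918873,  0.18388618, -0.06604761, -0.08315318,  0.03326729,
        0.11639515]), 'effort': array([-5.90241048e-03, -3.27794802e+01,  1.45390508e+01,  3.21322784e+00,
       -8.08238005e-02, -2.78002210e-05]), 'tcp_pos': array([0.38544121, 0.34928814, 0.11415945]), 'ee_rot': array([[ 7.59910393e-05, -2.71520849e-01,  9.62432555e-01],
       [ 9.45393497e-05,  9.62432555e-01,  2.71520842e-01],
       [-9.99999993e-01,  7.03545969e-05,  9.88056547e-05]]), 'wrist_force': array([-0.45902866,  0.78260739,  0.00486001]), 'moment': array([0.02415862, 0.02304777, 0.03494285]), 'gripper_width': 0.40142085080386536}
```

Call:
play_rows --commands '[{"fingers": 1, "tx": 0, "ty": 0, "tz": 0, "ax": 0, "ay": 0, "az": 0}, {"fingers": 1, "tx": 0, "ty": 0, "tz": 0, "ax": 0, "ay": 0, "az": 0}, {"fingers": 1, "tx": 0, "ty": 0, "tz": 0, "ax": 0, "ay": 0, "az": 0}, {"fingers": 1, "tx": 0, "ty": 0, "tz": 0, "ax": 0, "ay": 0, "az": 0}, {"fingers": 1, "tx": 0, "ty": 0, "tz": 0, "ax": 0, "ay": 0, "az": 0}]'

```text
time_s: 5.65
tcp_pos: [0.3855, 0.3495, 0.114]
ee_rot: [[0.0, -0.271, 0.962], [0.001, 0.962, 0.271], [-1.0, 0.001, 0.0]]
wrist_force: [-0.9, 0.8, -0.1]
gripper_width: 0.105
```

Call:
play_rows --commands '[{"fingers": 1, "tx": 0, "ty": 0, "tz": 0, "ax": 0, "ay": 0, "az": 0}, {"fingers": 1, "tx": 0, "ty": 0, "tz": 0, "ax": 0, "ay": 0, "az": 0}, {"fingers": 1, "tx": 0, "ty": 0, "tz": 0, "ax": 0, "ay": 0, "az": 0}, {"fingers": 1, "tx": 0, "ty": 0, "tz": 0, "ax": 0, "ay": 0, "az": 0}]'

```text
time_s: 5.98
tcp_pos: [0.3855, 0.3494, 0.1141]
ee_rot: [[0.0, -0.271, 0.962], [0.0, 0.962, 0.271], [-1.0, 0.0, 0.0]]
wrist_force: [-0.2, 0.7, -1.2]
gripper_width: 0.108
```

Call:
play_rows --commands '[{"fingers": 1, "tx": -0.01, "ty": 0, "tz": 0, "ax": 0, "ay": 0, "az": 0}, {"fingers": 1, "tx": -0.04, "ty": 0, "tz": 0, "ax": 0, "ay": 0, "az": 0}, {"fingers": 1, "tx": -0.07, "ty": 0, "tz": 0, "ax": 0, "ay": 0, "az": 0}, {"fingers": 1, "tx": -0.1, "ty": 0, "tz": 0, "ax": 0, "ay": 0, "az": 0}, {"fingers": 1, "tx": -0.13, "ty": 0, "tz": 0, "ax": 0, "ay": 0, "az": 0}]'

```text
time_s: 6.4
tcp_pos: [0.3854, 0.3484, 0.2131]
ee_rot: [[-0.0, -0.271, 0.962], [-0.001, 0.962, 0.271], [-1.0, -0.001, -0.0]]
wrist_force: [0.6, 1.0, 0.5]
gripper_width: 0.106
```

Call:
play_rows --commands '[{"fingers": 1, "tx": -0.04, "ty": 0, "tz": 0, "ax": 0, "ay": 0, "az": 0}, {"fingers": 1, "tx": -0.08, "ty": 0, "tz": 0, "ax": 0, "ay": 0, "az": 0}, {"fingers": 1, "tx": -0.12, "ty": 0, "tz": 0, "ax": 0, "ay": 0, "az": 0}, {"fingers": 1, "tx": -0.16, "ty": 0, "tz": 0, "ax": 0, "ay": 0, "az": 0}, {"fingers": 1, "tx": -0.16, "ty": 0, "tz": 0, "ax": 0, "ay": 0, "az": 0}]'

```text
time_s: 6.82
tcp_pos: [0.3874, 0.3502, 0.3392]
ee_rot: [[0.009, -0.272, 0.962], [0.009, 0.962, 0.272], [-1.0, 0.006, 0.011]]
wrist_force: [1.0, 0.1, 0.5]
gripper_width: 0.106
```

```bash
python3 -c "
from h import *
s=r.sense();print(s['tcp_pos'],s['gripper_width'],s['time_s'])
p=shot('wrist');import pickle;pickle.dump(dict(p),open('w4.pkl','wb'))
for z in (.095,.1,.105):
  c=np.linalg.inv(p['mount'])@[z,0,0,1];print(z,p['cx']+p['fx']*c[0]/c[2],p['cy']+p['fy']*c[1]/c[2])
cv2.imwrite('pics/w4.png',cv2.resize(p['image'][170:270,250:390,::-1],None,fx=5,fy=5,interpolation=cv2.INTER_CUBIC))
plan([(.386,.347,.35),(.53,.0,.40),(.652,-.23,.27)])"
```

```text
[0.38743474 0.35020515 0.33917189] 0.10567502486238863 6.8167
0.095 317.7540835078651 210.12550953957142
0.1 317.7430862166169 208.31031040413887
0.105 317.7324886715925 206.561092880303
-> [0.386 0.347 0.35 ] 1 calls of [-0.0189 -0.0031 -0.0012]
-> [0.53 0.   0.4 ] 2 calls of [-0.0342 -0.2486  0.0298]
-> [ 0.652 -0.23   0.27 ] 2 calls of [ 0.0862 -0.17    0.0361]
```

View pics/w4.png

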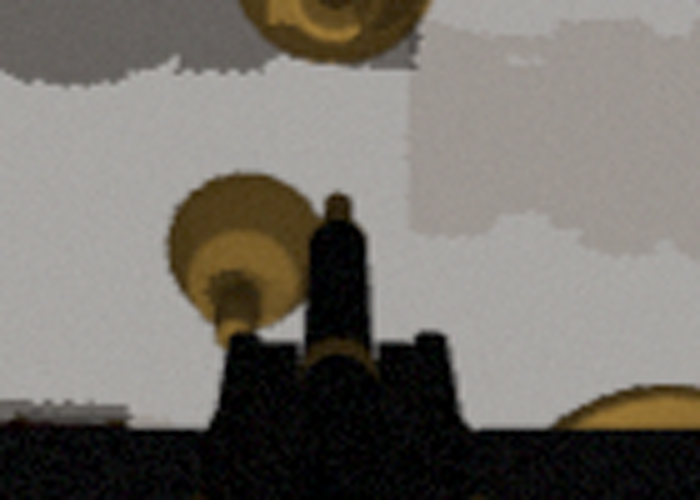

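Pen held; its tip end is at crop (338,193), i.e. image (317.6,208.6), about 1 mm toward tool +z from the centre line.

```bash
python3 -c "
from h import *
plan([(.45,-.03,.42),(.651,-.230,.40),(.651,-.230,.275)],(.386,.35,.332))"
```

```text
-> [ 0.45 -0.03  0.42] 2 calls of [-0.0599 -0.2552 -0.0273]
-> [ 0.651 -0.23   0.4  ] 2 calls of [ 0.0132 -0.1648  0.0927]
-> [ 0.651 -0.23   0.275] 1 calls of [ 0.1667 -0.0007 -0.001 ]
```

Call:
play_rows --commands '[{"fingers": 1, "tx": -0.058, "ty": -0.255, "tz": -0.028, "ax": 0, "ay": 0, "az": 0}, {"fingers": 1, "tx": -0.058, "ty": -0.255, "tz": -0.028, "ax": 0, "ay": 0, "az": 0}, {"fingers": 1, "tx": -0.058, "ty": -0.255, "tz": -0.028, "ax": 0, "ay": 0, "az": 0}, {"fingers": 1, "tx": -0.058, "ty": -0.255, "tz": -0.028, "ax": 0, "ay": 0, "az": 0}, {"fingers": 1, "tx": -0.058, "ty": -0.255, "tz": -0.028, "ax": 0, "ay": 0, "az": 0}]'

```text
time_s: 7.28
tcp_pos: [0.4164, 0.1563, 0.3754]
ee_rot: [[-0.001, -0.271, 0.963], [-0.001, 0.963, 0.271], [-1.0, -0.001, -0.001]]
wrist_force: [1.1, -0.4, -0.3]
gripper_width: 0.106
```

Call:
play_rows --commands '[{"fingers": 1, "tx": -0.058, "ty": -0.255, "tz": -0.028, "ax": 0, "ay": 0, "az": 0}, {"fingers": 1, "tx": -0.058, "ty": -0.255, "tz": -0.028, "ax": 0, "ay": 0, "az": 0}, {"fingers": 1, "tx": -0.058, "ty": -0.255, "tz": -0.028, "ax": 0, "ay": 0, "az": 0}, {"fingers": 1, "tx": -0.058, "ty": -0.255, "tz": -0.028, "ax": 0, "ay": 0, "az": 0}, {"fingers": 1, "tx": -0.058, "ty": -0.255, "tz": -0.028, "ax": 0, "ay": 0, "az": 0}]'

```text
time_s: 7.7
tcp_pos: [0.4479, -0.0333, 0.4188]
ee_rot: [[-0.001, -0.27, 0.963], [-0.001, 0.963, 0.27], [-1.0, -0.001, -0.001]]
wrist_force: [-0.0, 0.9, 0.4]
gripper_width: 0.112
```

Call:
play_rows --commands '[{"fingers": 1, "tx": 0.013, "ty": -0.165, "tz": 0.093, "ax": 0, "ay": 0, "az": 0}, {"fingers": 1, "tx": 0.013, "ty": -0.165, "tz": 0.093, "ax": 0, "ay": 0, "az": 0}, {"fingers": 1, "tx": 0.013, "ty": -0.165, "tz": 0.093, "ax": 0, "ay": 0, "az": 0}, {"fingers": 1, "tx": 0.013, "ty": -0.165, "tz": 0.093, "ax": 0, "ay": 0, "az": 0}]'

```text
time_s: 8.03
tcp_pos: [0.551, -0.1338, 0.4057]
ee_rot: [[-0.005, -0.268, 0.963], [-0.0, 0.963, 0.268], [-1.0, 0.001, -0.005]]
wrist_force: [-0.5, 0.8, 0.0]
gripper_width: 0.107
```

Call:
play_rows --commands '[{"fingers": 1, "tx": 0.013, "ty": -0.165, "tz": 0.093, "ax": 0, "ay": 0, "az": 0}, {"fingers": 1, "tx": 0.013, "ty": -0.165, "tz": 0.093, "ax": 0, "ay": 0, "az": 0}, {"fingers": 1, "tx": 0.013, "ty": -0.165, "tz": 0.093, "ax": 0, "ay": 0, "az": 0}, {"fingers": 1, "tx": 0.013, "ty": -0.165, "tz": 0.093, "ax": 0, "ay": 0, "az": 0}, {"fingers": 1, "tx": 0.013, "ty": -0.165, "tz": 0.093, "ax": 0, "ay": 0, "az": 0}]'

```text
time_s: 8.45
tcp_pos: [0.6516, -0.2335, 0.3933]
ee_rot: [[-0.008, -0.268, 0.963], [0.001, 0.963, 0.268], [-1.0, 0.004, -0.008]]
wrist_force: [0.1, 0.3, -1.3]
gripper_width: 0.107
```

Call:
play_rows --commands '[{"fingers": 1, "tx": 0.05, "ty": 0, "tz": 0, "ax": 0, "ay": 0, "az": 0}, {"fingers": 1, "tx": 0.1, "ty": 0, "tz": 0, "ax": 0, "ay": 0, "az": 0}, {"fingers": 1, "tx": 0.15, "ty": 0, "tz": 0, "ax": 0, "ay": 0, "az": 0}, {"fingers": 1, "tx": 0.165, "ty": 0, "tz": 0, "ax": 0, "ay": 0, "az": 0}, {"fingers": 1, "tx": 0.165, "ty": 0, "tz": 0, "ax": 0, "ay": 0, "az": 0}]'

```text
time_s: 8.87
tcp_pos: [0.6479, -0.2299, 0.2711]
ee_rot: [[-0.01, -0.272, 0.962], [0.002, 0.962, 0.272], [-1.0, 0.004, -0.009]]
wrist_force: [0.2, 0.5, 0.1]
gripper_width: 0.105
```

```bash
python3 -c "
from h import *
s=r.sense();print(s['tcp_pos'],s['ee_rot'][:,0],s['gripper_width'],s['time_s'])
p=shot('wrist');import pickle;pickle.dump(dict(p),open('w5.pkl','wb'))
q=shot('scene');u=proj(q,[.652,-.23,.16]).astype(int)
print(u)
a=cv2.resize(p['image'][150:250,260:380,::-1],None,fx=6,fy=6,interpolation=cv2.INTER_CUBIC)
cv2.imwrite('pics/w5.png',a)
cv2.imwrite('pics/s5.png',cv2.resize(q['image'][u[1]-30:u[1]+30,u[0]-40:u[0]+40,::-1],None,fx=8,fy=8,interpolation=cv2.INTER_CUBIC))"
```

```text
[ 0.64786827 -0.22985227  0.27107535] [-0.00957678  0.00173373 -0.99995264] 0.10519555262293352 8.8667
[241 168]
```

View pics/w5.png

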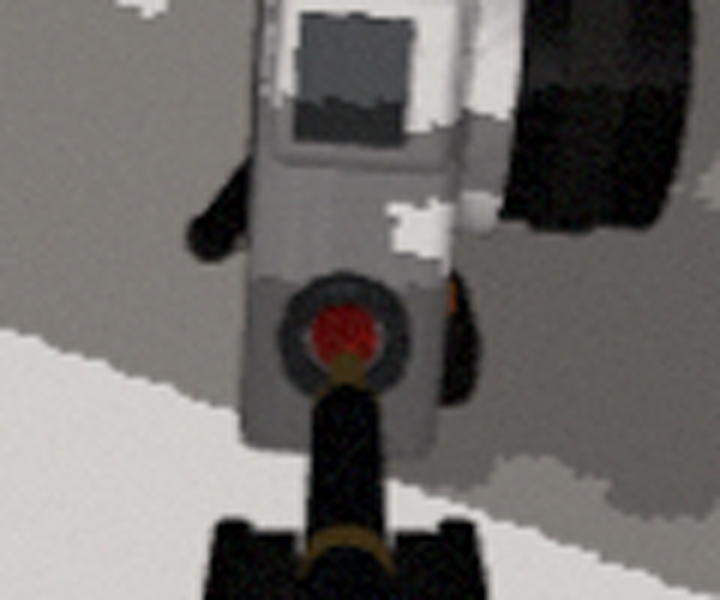

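Call:
play_rows --commands '[{"fingers": 1, "tx": 0, "ty": 0, "tz": 0.008, "ax": 0, "ay": 0, "az": 0}, {"fingers": 1, "tx": 0.01, "ty": 0, "tz": 0.008, "ax": 0, "ay": 0, "az": 0}, {"fingers": 1, "tx": 0.02, "ty": 0, "tz": 0.008, "ax": 0, "ay": 0, "az": 0}, {"fingers": 1, "tx": 0.02, "ty": 0, "tz": 0.008, "ax": 0, "ay": 0, "az": 0}, {"fingers": 1, "tx": 0.02, "ty": 0, "tz": 0.008, "ax": 0, "ay": 0, "az": 0}]'

```text
time_s: 9.38
tcp_pos: [0.6558, -0.229, 0.2597]
ee_rot: [[-0.001, -0.271, 0.962], [0.0, 0.962, 0.271], [-1.0, 0.001, -0.001]]
wrist_force: [-1.1, -0.8, -0.7]
gripper_width: 0.107
```

```bash
python3 -c "
from h import *
s=r.sense();print(s['tcp_pos'],s['ee_rot'][:,0],s['wrist_force'],s['time_s'])
p=shot('wrist');q=shot('scene');u=proj(q,[.652,-.23,.155]).astype(int)
print(u)
a=cv2.resize(p['image'][175:240,275:365,::-1],None,fx=7,fy=7,interpolation=cv2.INTER_CUBIC)[:,:400+100]
b=cv2.resize(q['image'][u[1]-28:u[1]+37,u[0]-20:u[0]+20,::-1],None,fx=7,fy=7,interpolation=cv2.INTER_CUBIC)
cv2.imwrite('pics/w6.png',np.hstack([a,b]));print(a.shape)"
```

```text
[ 0.65576421 -0.22896748  0.25969533] [-1.32047257e-03  2.28214150e-04 -9.99999102e-01] [-1.06315522 -0.75522538 -0.69302559] 9.3833
[241 170]
(455, 500, 3)
```

View pics/w6.png

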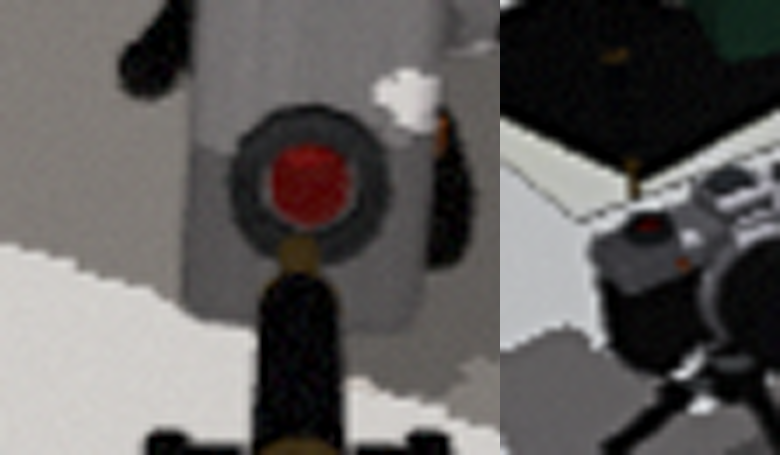

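```bash
python3 -c "
from h import *
np.set_printoptions(precision=4,suppress=True)
s=r.sense();R=s['ee_rot'];t=s['tcp_pos'];print(t,R[:,0],s['time_s'])
p=shot('wrist');q=shot('scene')
for zt in (.156,.159,.162):
  a=atz(q,(240.0,169.1),zt);b=atz(q,(242.4,174),.141);print(zt,a,b,'tool',R.T@(b-a))
b=atz(p,(319.3,201.3),.141);print('btn wrist',b,R.T@(b-t))
for v in (208.7,211):
  a=atz(p,(317.9,v),t[2]-.101);print('tip wrist',a,R.T@(a-t))
im=p['image'].astype(int);m=(im[...,0]>90)&(im[...,1]<50);ys,xs=np.nonzero(m[150:260,260:380]);print('red',xs.mean()+260,ys.mean()+150,len(xs))
"
```

```text
[ 0.6561 -0.2291  0.2605] [ 0.0001 -0.0003 -1.    ] 9.4833
0.156 [ 0.6543 -0.2365  0.156 ] [ 0.651 -0.229  0.141] tool [ 0.015   0.0082 -0.0012]
0.159 [ 0.6557 -0.2316  0.159 ] [ 0.651 -0.229  0.141] tool [ 0.018   0.0038 -0.0038]
0.162 [ 0.657  -0.2267  0.162 ] [ 0.651 -0.229  0.141] tool [ 0.021  -0.0005 -0.0064]
btn wrist [ 0.6552 -0.2278  0.141 ] [ 0.1195  0.0015 -0.0005]
tip wrist [ 0.6568 -0.2288  0.1595] [0.101  0.0001 0.0007]
tip wrist [ 0.6589 -0.2282  0.1595] [0.101  0.0001 0.0029]
red 319.2142857142857 196.71428571428572 14
```

Call:
play_rows --commands '[{"fingers": 1, "tx": 0, "ty": 0.002, "tz": -0.004, "ax": 0, "ay": 0, "az": 0}, {"fingers": 1, "tx": 0.008, "ty": 0.002, "tz": -0.004, "ax": 0, "ay": 0, "az": 0}, {"fingers": 1, "tx": 0.014, "ty": 0.002, "tz": -0.004, "ax": 0, "ay": 0, "az": 0}, {"fingers": 1, "tx": 0.014, "ty": 0.002, "tz": -0.004, "ax": 0, "ay": 0, "az": 0}, {"fingers": 1, "tx": 0.014, "ty": 0.002, "tz": -0.004, "ax": 0, "ay": 0, "az": 0}]'

```text
time_s: 10.0
tcp_pos: [0.6525, -0.2284, 0.2491]
ee_rot: [[-0.001, -0.271, 0.962], [0.0, 0.962, 0.271], [-1.0, 0.001, -0.001]]
wrist_force: [-0.1, -0.1, 0.6]
gripper_width: 0.106
```

```bash
python3 -c "
from h import *
s=r.sense();print(s['tcp_pos'],s['ee_rot'][:,0],s['wrist_force'],s['time_s'])
p=shot('wrist');q=shot('scene');u=proj(q,[.652,-.23,.155]).astype(int)
print(u)
a=cv2.resize(p['image'][175:240,275:365,::-1],None,fx=7,fy=7,interpolation=cv2.INTER_CUBIC)[:,:400+100]
b=cv2.resize(q['image'][u[1]-28:u[1]+37,u[0]-20:u[0]+20,::-1],None,fx=7,fy=7,interpolation=cv2.INTER_CUBIC)
cv2.imwrite('pics/w7.png',np.hstack([a,b]))"
```

```text
[ 0.6524617  -0.22838298  0.2490566 ] [-1.37042211e-03  1.66451765e-04 -9.99999047e-01] [-0.0639268  -0.13998137  0.55729333] 10.0
[241 170]
```

View pics/w7.png

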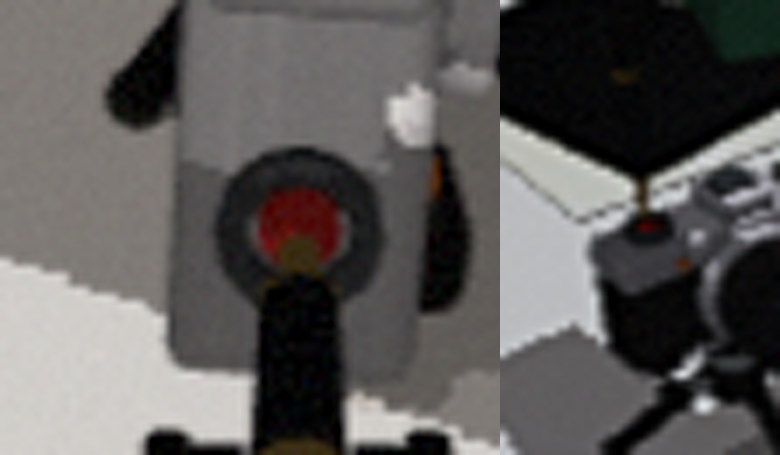

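Call:
play_rows --commands '[{"fingers": 1, "tx": 0.004, "ty": 0, "tz": 0, "ax": 0, "ay": 0, "az": 0}, {"fingers": 1, "tx": 0.008, "ty": 0, "tz": 0, "ax": 0, "ay": 0, "az": 0}, {"fingers": 1, "tx": 0.008, "ty": 0, "tz": 0, "ax": 0, "ay": 0, "az": 0}]'

```text
time_s: 10.35
tcp_pos: [0.6527, -0.2284, 0.2431]
ee_rot: [[-0.001, -0.271, 0.963], [0.0, 0.963, 0.271], [-1.0, 0.0, -0.001]]
wrist_force: [0.5, 0.1, 0.1]
gripper_width: 0.106
```

Call:
play_rows --commands '[{"fingers": 1, "tx": 0.002, "ty": 0, "tz": 0, "ax": 0, "ay": 0, "az": 0}, {"fingers": 1, "tx": 0.004, "ty": 0, "tz": 0, "ax": 0, "ay": 0, "az": 0}, {"fingers": 1, "tx": 0.004, "ty": 0, "tz": 0, "ax": 0, "ay": 0, "az": 0}]'

```text
time_s: 10.6
tcp_pos: [0.6528, -0.2285, 0.241]
ee_rot: [[0.0, -0.271, 0.962], [-0.0, 0.962, 0.271], [-1.0, -0.0, 0.0]]
wrist_force: [-0.0, -1.0, 1.5]
gripper_width: 0.105
```

Call:
play_rows --commands '[{"fingers": 1, "tx": 0.002, "ty": 0, "tz": 0, "ax": 0, "ay": 0, "az": 0}, {"fingers": 1, "tx": 0.002, "ty": 0, "tz": 0, "ax": 0, "ay": 0, "az": 0}, {"fingers": 1, "tx": 0.002, "ty": 0, "tz": 0, "ax": 0, "ay": 0, "az": 0}]'

```text
time_s: 10.85
tcp_pos: [0.6528, -0.2285, 0.2398]
ee_rot: [[0.001, -0.271, 0.962], [-0.0, 0.962, 0.271], [-1.0, -0.0, 0.0]]
wrist_force: [-0.3, 0.7, 3.9]
gripper_width: 0.108
```

Call:
play_rows --commands '[{"fingers": 1, "tx": 0.002, "ty": 0, "tz": 0, "ax": 0, "ay": 0, "az": 0}, {"fingers": 1, "tx": 0.002, "ty": 0, "tz": 0, "ax": 0, "ay": 0, "az": 0}, {"fingers": 1, "tx": 0.002, "ty": 0, "tz": 0, "ax": 0, "ay": 0, "az": 0}]'

```text
time_s: 11.1
tcp_pos: [0.6529, -0.2286, 0.2389]
ee_rot: [[0.001, -0.272, 0.962], [-0.001, 0.962, 0.272], [-1.0, -0.001, 0.001]]
wrist_force: [-0.3, 0.1, 5.8]
gripper_width: 0.107
```

Call:
play_rows --commands '[{"fingers": 1, "tx": 0.002, "ty": 0, "tz": 0, "ax": 0, "ay": 0, "az": 0}, {"fingers": 1, "tx": 0.002, "ty": 0, "tz": 0, "ax": 0, "ay": 0, "az": 0}, {"fingers": 1, "tx": 0.002, "ty": 0, "tz": 0, "ax": 0, "ay": 0, "az": 0}]'

```text
time_s: 11.35
tcp_pos: [0.653, -0.2286, 0.2388]
ee_rot: [[0.002, -0.272, 0.962], [-0.001, 0.962, 0.272], [-1.0, -0.002, 0.002]]
wrist_force: [-1.9, 1.0, 8.4]
gripper_width: 0.108
```

Call:
play_rows --commands '[{"fingers": 1, "tx": 0.002, "ty": 0, "tz": 0, "ax": 0, "ay": 0, "az": 0}, {"fingers": 1, "tx": 0.002, "ty": 0, "tz": 0, "ax": 0, "ay": 0, "az": 0}, {"fingers": 1, "tx": 0.002, "ty": 0, "tz": 0, "ax": 0, "ay": 0, "az": 0}, {"fingers": 1, "tx": 0.002, "ty": 0, "tz": 0, "ax": 0, "ay": 0, "az": 0}]'

```text
time_s: 11.68
tcp_pos: [0.6531, -0.2287, 0.2387]
ee_rot: [[0.003, -0.272, 0.962], [-0.002, 0.962, 0.272], [-1.0, -0.003, 0.003]]
wrist_force: [-3.0, 2.8, 12.0]
gripper_width: 0.104
```

```bash
python3 -c "
from h import *
s=r.sense();print(s['tcp_pos'],s['ee_rot'][:,0],s['wrist_force'],s['time_s'])
p=shot('wrist');q=shot('scene');u=proj(q,[.652,-.23,.155]).astype(int)
a=cv2.resize(p['image'][175:240,275:365,::-1],None,fx=7,fy=7,interpolation=cv2.INTER_CUBIC)[:,:400+100]
b=cv2.resize(q['image'][u[1]-28:u[1]+37,u[0]-20:u[0]+20,::-1],None,fx=7,fy=7,interpolation=cv2.INTER_CUBIC)
cv2.imwrite('pics/w8.png',np.hstack([a,b]))"
```

```text
[ 0.65310935 -0.22867225  0.23865335] [ 0.0034469  -0.00187465 -0.9999923 ] [-3.03241436  2.76243285 11.97925209] 11.6833
```

View pics/w8.png

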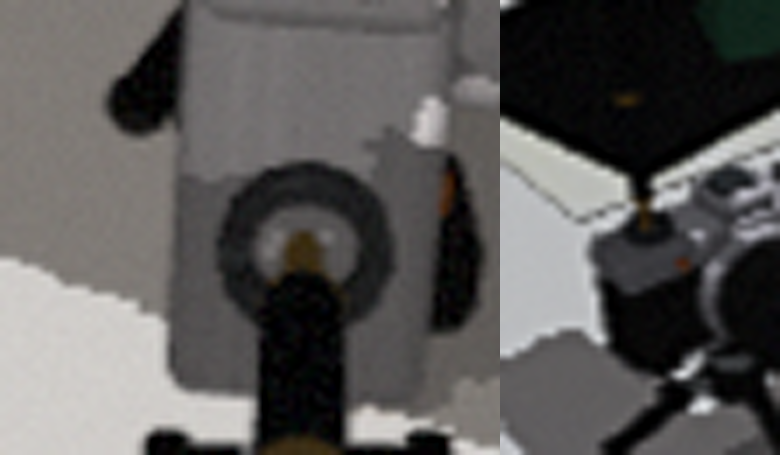

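The tip sits inside the collar bore. Reaction force rose to 12 N with z stopped, so the button is bottomed. Now returning the pen.

Call:
play_rows --commands '[{"fingers": 1, "tx": -0.02, "ty": 0, "tz": 0, "ax": 0, "ay": 0, "az": 0}, {"fingers": 1, "tx": -0.07, "ty": 0, "tz": 0, "ax": 0, "ay": 0, "az": 0}, {"fingers": 1, "tx": -0.12, "ty": 0, "tz": 0, "ax": 0, "ay": 0, "az": 0}, {"fingers": 1, "tx": -0.17, "ty": 0, "tz": 0, "ax": 0, "ay": 0, "az": 0}, {"fingers": 1, "tx": -0.22, "ty": 0, "tz": 0, "ax": 0, "ay": 0, "az": 0}]'

```text
time_s: 12.2
tcp_pos: [0.6524, -0.2283, 0.4007]
ee_rot: [[-0.001, -0.271, 0.962], [0.001, 0.962, 0.271], [-1.0, 0.001, -0.001]]
wrist_force: [0.9, 0.4, 0.4]
gripper_width: 0.114
```

Call:
play_rows --commands '[{"fingers": 1, "tx": -0.013, "ty": 0.165, "tz": -0.093, "ax": 0, "ay": 0, "az": 0}, {"fingers": 1, "tx": -0.013, "ty": 0.165, "tz": -0.093, "ax": 0, "ay": 0, "az": 0}, {"fingers": 1, "tx": -0.013, "ty": 0.165, "tz": -0.093, "ax": 0, "ay": 0, "az": 0}, {"fingers": 1, "tx": -0.013, "ty": 0.165, "tz": -0.093, "ax": 0, "ay": 0, "az": 0}, {"fingers": 1, "tx": -0.013, "ty": 0.165, "tz": -0.093, "ax": 0, "ay": 0, "az": 0}]'

```text
time_s: 12.62
tcp_pos: [0.5497, -0.1262, 0.4113]
ee_rot: [[0.003, -0.274, 0.962], [0.001, 0.962, 0.274], [-1.0, 0.0, 0.003]]
wrist_force: [-0.9, -1.1, 0.3]
gripper_width: 0.107
```

Call:
play_rows --commands '[{"fingers": 1, "tx": -0.013, "ty": 0.165, "tz": -0.093, "ax": 0, "ay": 0, "az": 0}, {"fingers": 1, "tx": -0.013, "ty": 0.165, "tz": -0.093, "ax": 0, "ay": 0, "az": 0}, {"fingers": 1, "tx": -0.013, "ty": 0.165, "tz": -0.093, "ax": 0, "ay": 0, "az": 0}, {"fingers": 1, "tx": -0.013, "ty": 0.165, "tz": -0.093, "ax": 0, "ay": 0, "az": 0}, {"fingers": 1, "tx": -0.013, "ty": 0.165, "tz": -0.093, "ax": 0, "ay": 0, "az": 0}]'

```text
time_s: 13.03
tcp_pos: [0.4496, -0.0267, 0.4202]
ee_rot: [[0.002, -0.274, 0.962], [0.001, 0.962, 0.274], [-1.0, 0.001, 0.002]]
wrist_force: [-0.0, 0.3, -0.2]
gripper_width: 0.107
```

Call:
play_rows --commands '[{"fingers": 1, "tx": 0.058, "ty": 0.255, "tz": 0.028, "ax": 0, "ay": 0, "az": 0}, {"fingers": 1, "tx": 0.058, "ty": 0.255, "tz": 0.028, "ax": 0, "ay": 0, "az": 0}, {"fingers": 1, "tx": 0.058, "ty": 0.255, "tz": 0.028, "ax": 0, "ay": 0, "az": 0}, {"fingers": 1, "tx": 0.058, "ty": 0.255, "tz": 0.028, "ax": 0, "ay": 0, "az": 0}, {"fingers": 1, "tx": 0.058, "ty": 0.255, "tz": 0.028, "ax": 0, "ay": 0, "az": 0}]'

```text
time_s: 13.45
tcp_pos: [0.4196, 0.164, 0.3741]
ee_rot: [[-0.002, -0.272, 0.962], [-0.0, 0.962, 0.272], [-1.0, -0.0, -0.002]]
wrist_force: [0.5, 0.6, -1.2]
gripper_width: 0.103
```

Call:
play_rows --commands '[{"fingers": 1, "tx": 0.058, "ty": 0.255, "tz": 0.028, "ax": 0, "ay": 0, "az": 0}, {"fingers": 1, "tx": 0.058, "ty": 0.255, "tz": 0.028, "ax": 0, "ay": 0, "az": 0}, {"fingers": 1, "tx": 0.058, "ty": 0.255, "tz": 0.028, "ax": 0, "ay": 0, "az": 0}, {"fingers": 1, "tx": 0.058, "ty": 0.255, "tz": 0.028, "ax": 0, "ay": 0, "az": 0}, {"fingers": 1, "tx": 0.058, "ty": 0.255, "tz": 0.028, "ax": 0, "ay": 0, "az": 0}]'

```text
time_s: 13.87
tcp_pos: [0.3879, 0.3543, 0.33]
ee_rot: [[-0.002, -0.272, 0.962], [-0.002, 0.962, 0.272], [-1.0, -0.001, -0.002]]
wrist_force: [0.8, -0.2, -0.2]
gripper_width: 0.108
```

Call:
play_rows --commands '[{"fingers": 1, "tx": 0.04, "ty": -0.002, "tz": -0.004, "ax": 0, "ay": 0, "az": 0}, {"fingers": 1, "tx": 0.08, "ty": -0.002, "tz": -0.004, "ax": 0, "ay": 0, "az": 0}, {"fingers": 1, "tx": 0.12, "ty": -0.002, "tz": -0.004, "ax": 0, "ay": 0, "az": 0}, {"fingers": 1, "tx": 0.14, "ty": -0.002, "tz": -0.004, "ax": 0, "ay": 0, "az": 0}, {"fingers": 1, "tx": 0.14, "ty": -0.002, "tz": -0.004, "ax": 0, "ay": 0, "az": 0}]'

```text
time_s: 14.28
tcp_pos: [0.3847, 0.3473, 0.222]
ee_rot: [[-0.006, -0.27, 0.963], [-0.008, 0.963, 0.27], [-1.0, -0.006, -0.008]]
wrist_force: [-0.8, 0.2, 0.0]
gripper_width: 0.105
```

Call:
play_rows --commands '[{"fingers": 1, "tx": 0, "ty": 0, "tz": 0, "ax": 0, "ay": 0, "az": 0}, {"fingers": 1, "tx": 0, "ty": 0, "tz": 0, "ax": 0, "ay": 0, "az": 0}, {"fingers": 1, "tx": 0, "ty": 0, "tz": 0, "ax": 0, "ay": 0, "az": 0}]'

```text
time_s: 14.53
tcp_pos: [0.3865, 0.35, 0.2288]
ee_rot: [[0.002, -0.271, 0.963], [0.003, 0.963, 0.271], [-1.0, 0.002, 0.003]]
wrist_force: [0.0, 0.5, 0.2]
gripper_width: 0.11
```

```bash
python3 -c "
from h import *
s=r.sense();print(s['tcp_pos'],s['ee_rot'][:,0],s['wrist_force'],s['time_s'])
p=shot('wrist');q=shot('scene');u=proj(q,[.386,.35,.09]).astype(int)
a=cv2.resize(p['image'][175:240,275:365,::-1],None,fx=7,fy=7,interpolation=cv2.INTER_CUBIC)[:,:400+100]
b=cv2.resize(q['image'][u[1]-28:u[1]+37,u[0]-20:u[0]+20,::-1],None,fx=7,fy=7,interpolation=cv2.INTER_CUBIC)
cv2.imwrite('pics/w9.png',np.hstack([a,b]))"
```

```text
[0.38645432 0.35001377 0.22876214] [ 0.00191464  0.00252695 -0.99999497] [0.00959202 0.503762   0.17107925] 14.5333
```

View pics/w9.png

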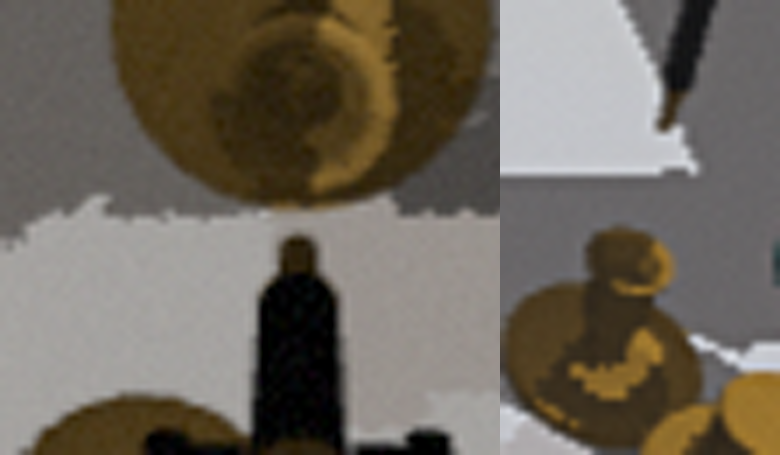

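Call:
play_rows --commands '[{"fingers": 1, "tx": 0.02, "ty": 0, "tz": 0, "ax": 0, "ay": 0, "az": 0}, {"fingers": 1, "tx": 0.04, "ty": 0, "tz": 0, "ax": 0, "ay": 0, "az": 0}, {"fingers": 1, "tx": 0.06, "ty": 0, "tz": 0, "ax": 0, "ay": 0, "az": 0}, {"fingers": 1, "tx": 0.06, "ty": 0, "tz": 0, "ax": 0, "ay": 0, "az": 0}, {"fingers": 1, "tx": 0.06, "ty": 0, "tz": 0, "ax": 0, "ay": 0, "az": 0}]'

```text
time_s: 15.05
tcp_pos: [0.3856, 0.3492, 0.1827]
ee_rot: [[0.0, -0.272, 0.962], [-0.0, 0.962, 0.272], [-1.0, -0.0, 0.0]]
wrist_force: [-0.2, 0.2, 1.2]
gripper_width: 0.105
```

```bash
python3 -c "
from h import *
np.set_printoptions(precision=4,suppress=True)
import pickle
s=r.sense();print(s['tcp_pos'],s['ee_rot'][:,0],s['wrist_force'],s['time_s'])
p=shot('wrist');print(proj(p,[.3862,.3505,.06]))
im=p['image'];g=(im[...,0]>im[...,2]*1.6)&(im[...,0]>40)
m=np.zeros_like(g);m[100:260,270:380]=g[100:260,270:380]
n,l,st,c=cv2.connectedComponentsWithStats(m.astype(np.uint8))
for i in range(1,n):
  if st[i,4]>60:print(st[i],c[i],atz(p,c[i],.004))
w=pickle.load(open('w4.pkl','rb'))
a=cv2.resize(im[160:225,275:365,::-1],None,fx=7,fy=7,interpolation=cv2.INTER_CUBIC)
cv2.imwrite('pics/w10.png',a)"
```

```text
[0.3856 0.3492 0.1827] [ 0.0002 -0.0003 -1.    ] [-0.1673  0.2243  1.1998] 15.05
[318.8343 201.7559]
[ 288  158   61   60 2812] [318.3784 187.1654] [0.386  0.3502 0.004 ]
[276 247  18   9 105] [285.9619 251.7619] [0.4778 0.3338 0.004 ]
```

View pics/w10.png

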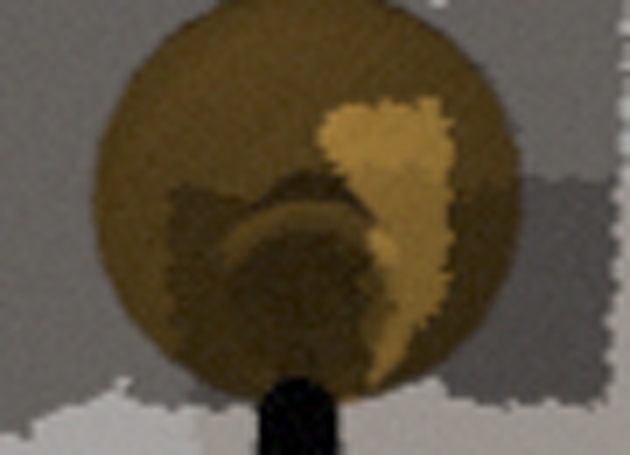

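Stand mouth is about 1 mm to tool +y of the tip; correct by 0.75 mm and insert gently.

Call:
play_rows --commands '[{"fingers": 1, "tx": 0.015, "ty": 0.001, "tz": 0, "ax": 0, "ay": 0, "az": 0}, {"fingers": 1, "tx": 0.03, "ty": 0.001, "tz": 0, "ax": 0, "ay": 0, "az": 0}, {"fingers": 1, "tx": 0.045, "ty": 0.001, "tz": 0, "ax": 0, "ay": 0, "az": 0}, {"fingers": 1, "tx": 0.06, "ty": 0.001, "tz": 0, "ax": 0, "ay": 0, "az": 0}, {"fingers": 1, "tx": 0.06, "ty": 0.001, "tz": 0, "ax": 0, "ay": 0, "az": 0}]'

```text
time_s: 15.52
tcp_pos: [0.385, 0.3496, 0.1368]
ee_rot: [[-0.001, -0.271, 0.963], [-0.001, 0.963, 0.271], [-1.0, -0.001, -0.001]]
wrist_force: [-0.9, 0.5, 0.1]
gripper_width: 0.105
```

Call:
play_rows --commands '[{"fingers": 1, "tx": 0.01, "ty": 0, "tz": 0, "ax": 0, "ay": 0, "az": 0}, {"fingers": 1, "tx": 0.016, "ty": 0, "tz": 0, "ax": 0, "ay": 0, "az": 0}, {"fingers": 1, "tx": 0.016, "ty": 0, "tz": 0, "ax": 0, "ay": 0, "az": 0}, {"fingers": 1, "tx": 0.016, "ty": 0, "tz": 0, "ax": 0, "ay": 0, "az": 0}]'

```text
time_s: 15.85
tcp_pos: [0.3854, 0.3501, 0.1256]
ee_rot: [[0.0, -0.271, 0.962], [0.0, 0.962, 0.271], [-1.0, 0.0, 0.0]]
wrist_force: [0.1, 0.3, -0.0]
gripper_width: 0.107
```

Call:
play_rows --commands '[{"fingers": 1, "tx": 0.006, "ty": 0, "tz": 0, "ax": 0, "ay": 0, "az": 0}, {"fingers": 1, "tx": 0.012, "ty": 0, "tz": 0, "ax": 0, "ay": 0, "az": 0}, {"fingers": 1, "tx": 0.012, "ty": 0, "tz": 0, "ax": 0, "ay": 0, "az": 0}, {"fingers": 1, "tx": 0.012, "ty": 0, "tz": 0, "ax": 0, "ay": 0, "az": 0}]'

```text
time_s: 16.18
tcp_pos: [0.3852, 0.3498, 0.116]
ee_rot: [[-0.0, -0.271, 0.962], [-0.001, 0.962, 0.271], [-1.0, -0.001, -0.0]]
wrist_force: [-0.5, -0.3, 0.8]
gripper_width: 0.106
```

Call:
play_rows --commands '[{"fingers": 1, "tx": 0.002, "ty": 0, "tz": 0, "ax": 0, "ay": 0, "az": 0}, {"fingers": 1, "tx": 0.002, "ty": 0, "tz": 0, "ax": 0, "ay": 0, "az": 0}, {"fingers": 1, "tx": 0.002, "ty": 0, "tz": 0, "ax": 0, "ay": 0, "az": 0}]'

```text
time_s: 16.43
tcp_pos: [0.3853, 0.3499, 0.1148]
ee_rot: [[-0.0, -0.271, 0.962], [-0.0, 0.962, 0.271], [-1.0, -0.0, -0.0]]
wrist_force: [0.1, 0.3, -0.5]
gripper_width: 0.109
```

Call:
play_rows --commands '[{"fingers": -0.6, "tx": 0, "ty": 0, "tz": 0, "ax": 0, "ay": 0, "az": 0}, {"fingers": -0.6, "tx": 0, "ty": 0, "tz": 0, "ax": 0, "ay": 0, "az": 0}, {"fingers": -0.6, "tx": 0, "ty": 0, "tz": 0, "ax": 0, "ay": 0, "az": 0}, {"fingers": -1, "tx": 0, "ty": 0, "tz": 0, "ax": 0, "ay": 0, "az": 0}, {"fingers": -1, "tx": 0, "ty": 0, "tz": 0, "ax": 0, "ay": 0, "az": 0}]'

```text
time_s: 16.85
tcp_pos: [0.3853, 0.35, 0.1149]
ee_rot: [[0.0, -0.271, 0.962], [0.0, 0.962, 0.271], [-1.0, 0.0, 0.0]]
wrist_force: [0.0, 0.2, -0.9]
gripper_width: 0.399
```

Call:
play_rows --commands '[{"fingers": -1, "tx": 0, "ty": 0, "tz": 0, "ax": 0, "ay": 0, "az": 0}, {"fingers": -1, "tx": 0, "ty": 0, "tz": 0, "ax": 0, "ay": 0, "az": 0}, {"fingers": -1, "tx": 0, "ty": 0, "tz": 0, "ax": 0, "ay": 0, "az": 0}, {"fingers": -1, "tx": 0, "ty": 0, "tz": 0, "ax": 0, "ay": 0, "az": 0}, {"fingers": -1, "tx": 0, "ty": 0, "tz": 0, "ax": 0, "ay": 0, "az": 0}]'

```text
time_s: 17.27
tcp_pos: [0.3853, 0.3499, 0.1148]
ee_rot: [[-0.0, -0.271, 0.962], [-0.0, 0.962, 0.271], [-1.0, -0.0, -0.0]]
wrist_force: [0.4, 0.2, 0.1]
gripper_width: 0.779
```

```bash
python3 -c "
from h import *
np.set_printoptions(precision=4,suppress=True)
s=r.sense();print(s['tcp_pos'],s['gripper_width'],s['wrist_force'],s['time_s'])
q=shot('scene')
for x in ['pen','pen_stand']:print(x,[(d['uv'],round(d['score'],2)) for d in spotter.find_in(x,q)[:3]])
"
```

```text
[0.3853 0.3499 0.1148] 0.7785248707941587 [0.3722 0.1737 0.0864] 17.2667
pen []
pen_stand [([475.2, 319.4], 0.94), ([462.4, 286.5], 0.87), ([426.4, 299.0], 0.8)]
```

Call:
play_rows --commands '[{"fingers": -1, "tx": -0.03, "ty": 0, "tz": 0, "ax": 0, "ay": 0, "az": 0}, {"fingers": -1, "tx": -0.07, "ty": 0, "tz": 0, "ax": 0, "ay": 0, "az": 0}, {"fingers": -1, "tx": -0.12, "ty": 0, "tz": 0, "ax": 0, "ay": 0, "az": 0}, {"fingers": -1, "tx": -0.17, "ty": 0, "tz": 0, "ax": 0, "ay": 0, "az": 0}, {"fingers": -1, "tx": -0.22, "ty": 0, "tz": 0, "ax": 0, "ay": 0, "az": 0}]'

```text
time_s: 17.83
tcp_pos: [0.385, 0.3495, 0.2816]
ee_rot: [[-0.0, -0.271, 0.962], [-0.0, 0.962, 0.271], [-1.0, -0.0, -0.0]]
wrist_force: [0.2, 1.0, -0.4]
gripper_width: 0.995
```

Call:
play_rows --commands '[{"fingers": -1, "tx": -0.04, "ty": 0, "tz": 0, "ax": 0, "ay": 0, "az": 0}, {"fingers": -1, "tx": -0.08, "ty": 0, "tz": 0, "ax": 0, "ay": 0, "az": 0}, {"fingers": -1, "tx": -0.12, "ty": 0, "tz": 0, "ax": 0, "ay": 0, "az": 0}, {"fingers": -1, "tx": -0.16, "ty": 0, "tz": 0, "ax": 0, "ay": 0, "az": 0}, {"fingers": -1, "tx": -0.16, "ty": 0, "tz": 0, "ax": 0, "ay": 0, "az": 0}]'

```text
time_s: 18.25
tcp_pos: [0.3869, 0.351, 0.4068]
ee_rot: [[0.009, -0.272, 0.962], [0.009, 0.962, 0.271], [-1.0, 0.006, 0.011]]
wrist_force: [0.7, 0.9, 0.7]
gripper_width: 0.998
```

```bash
python3 -c "
from h import *
np.set_printoptions(precision=4,suppress=True)
s=r.sense();print(s['tcp_pos'],s['gripper_width'],s['time_s'])
q=shot('scene');w=shot('wrist');print('expected pen top',proj(q,[.3855,.3505,.152]),proj(w,[.3855,.3505,.152]))
for p in (q,w):
  for d in spotter.silhouettes('pen',p)[:1]:
    ys,xs=np.nonzero(d['region']);print(d['uv'],d['score'],xs.min(),xs.max(),ys.min(),ys.max())
    for y in (ys.min(),ys.max()):print(y,xs[ys==y].mean())
x,y=proj(q,[.3855,.3505,.11]).astype(int)
g=q['image'].max(2)[y-25:y+20,x-14:x+16]
for row in g[::2]:print(' '.join('%3d'%v for v in row))
"
```

```text
[0.3869 0.351  0.4068] 0.9978592850085405 18.25
expected pen top [435.8311 257.331 ] [316.6734 172.3108]
[436.7, 269.7] 0.57 429 439 259 282
259 437.5
282 429.5
[319.5, 167.3] 0.67 315 324 158 177
158 316.5
177 322.0
198 197 198 200 204 128 104 102 104 103 104 104 103 101 105 104 105 105 105 105 104 103 104 104 104 105 104 103 104 102
197 199 196 200 198 136 100 101 103 104 104 103 104 105 106 105 104 105 104 103 104 106 105 102 103 102 104 103 104 102
197 196 197 198 200 200 138 102 100 103 103 103 103 105 102 104 104 104 103 104 104 102 104 105 104 103 102 105 102 103
198 197 196 197 198 202 202 130  99 102 104 104 104 102 106 104 104 103 104 102 103 104 104 102 103 104 104 103 103 103
198 195 197 197 195 198 202 199 130 101 101 103 104 103 102 103 104 103 105 104 105 103 103 103 103 103 103 103 104 105
197 196 199 196 198 197 200 199 135 102 101 102 104 102 104 103 102 105 103 104 103 103 103 104 104 104 104 104 103 103
199 198 197 198 199 198 198 201 199 137 101 102 101 104 103 102 103 104 104 104 106 104 103 103 105 103 104 104 103 103
200 199 197 198 198 197 196 198 201 202 128
[... 1176 characters left out ...]
 105 105 107 104 107 106  68  34  25  24  42  96 106 106 103 102 102 103 104 102 103 103 104 104 103
103 103 103 104 104  93  80  76  79  81  44  26  29  42  42  97 108 104 102 103 103 104 102 106 102 104 103 102 102 101
103 103 105 105  85  74  66  64  68  56  30  25  25  23  57  86 101 104 104 104 102 102 103 103 102 102 103 103 103 103
104 104 102 105  80  76  64  64  53  31  25  26  28  45  63  75  90 102 105 101 103 102 103 103 104 103 102 102 103 107
104 105 107 109  90  72  77  70  41  25  29  25  30  53  56  74  87 102 105 102 101 103 103 105 104 103 102 103 103 103
142 142  95  73  57  46  47  52  60  74  81  80  63  58  66  87 100 102 100  98  99  97  98  98  99  98  98  97  98  97
```

```bash
python3 -c "
from h import *
np.set_printoptions(precision=4,suppress=True)
for i in range(3): viewer.capture('top')
w=shot('wrist');s=w['state'];print(s['tcp_pos'],s['ee_rot'][:,0])
q=shot('scene')
P=[]
for p,c in((w,[.3855,.3505,.11]),(q,[.3855,.3505,.13])):
  x,y=proj(p,c).astype(int);a=p['image'].max(2)[y-25:y+25,x-25:x+25]
  m=(a<50).astype(np.uint8);n,l,st,ce=cv2.connectedComponentsWithStats(m);i=1+np.argmax(st[1:,4]);print('orig',x-25,y-25,st[i])
  ys,xs=np.nonzero(l==i)
  for r0 in range(ys.min(),ys.max()+1,2):print(r0+y-25,xs[ys==r0].mean()+x-25,(ys==r0).sum(),end='; ')
  print()
"
```

```text
[0.385  0.3496 0.3984] [-0.0016 -0.0023 -1.    ]
orig 293 144 [ 20  16  14  20 141]
160 317.3333333333333 3; 162 317.0 9; 164 318.0 9; 166 318.5 10; 168 320.0 7; 170 321.0 7; 172 322.0 7; 174 322.0 7; 176 323.0 7; 178 322.5 6; 
orig 408 238 [ 18  20  14  30 123]
258 438.0 1; 260 437.5 4; 262 437.5 4; 264 436.5 4; 266 435.5 4; 268 434.5 4; 270 434.0 5; 272 433.5 4; 274 432.5 4; 276 431.5 4; 278 431.5 4; 280 430.0 5; 282 429.5 4; 284 429.0 5; 286 428.0 5;
```

```bash
python3 -c "
from h import *
np.set_printoptions(precision=4,suppress=True)
w=shot('wrist');q=shot('scene')
T=tri([w,q],[(322.7,176.2),(437.4,259.8)]);print(w['state']['tcp_pos'],T)
b=np.array([.386,.3505,.012]);d=T-b;print(np.linalg.norm(d),np.degrees(np.arccos(d[2]/np.linalg.norm(d))))
for z in(.148,.151):print(atz(w,(322.7,176.2),z),atz(q,(437.4,259.8),z))
plan([(.45,.15,.40),(.52,-.02,.36)],(.385,.35,.398))
"
```

```text
[0.3852 0.3498 0.3989] [0.386  0.357  0.1498]
0.13798244847500354 2.7089015363374136
[0.3862 0.3573 0.148 ] [0.3845 0.3557 0.148 ]
[0.3856 0.3571 0.151 ] [0.3871 0.3576 0.151 ]
-> [0.45 0.15 0.4 ] 2 calls of [-0.0012 -0.1401  0.0055]
-> [ 0.52 -0.02  0.36] 1 calls of [ 0.0535 -0.2435  0.0284]
```

Call:
play_rows --commands '[{"fingers": -1, "tx": 0, "ty": -0.14, "tz": 0.005, "ax": 0, "ay": 0, "az": 0}, {"fingers": -1, "tx": 0, "ty": -0.14, "tz": 0.005, "ax": 0, "ay": 0, "az": 0}, {"fingers": -1, "tx": 0, "ty": -0.14, "tz": 0.005, "ax": 0, "ay": 0, "az": 0}]'

```text
time_s: 19.05
tcp_pos: [0.4176, 0.2474, 0.4]
ee_rot: [[0.0, -0.271, 0.963], [-0.001, 0.963, 0.271], [-1.0, -0.001, -0.0]]
wrist_force: [0.5, 0.4, 1.1]
gripper_width: 1.0
```

Call:
play_rows --commands '[{"fingers": -1, "tx": 0, "ty": -0.14, "tz": 0.005, "ax": 0, "ay": 0, "az": 0}, {"fingers": -1, "tx": 0, "ty": -0.14, "tz": 0.005, "ax": 0, "ay": 0, "az": 0}, {"fingers": -1, "tx": 0, "ty": -0.14, "tz": 0.005, "ax": 0, "ay": 0, "az": 0}]'

```text
time_s: 19.3
tcp_pos: [0.4497, 0.1468, 0.4001]
ee_rot: [[0.0, -0.27, 0.963], [-0.001, 0.963, 0.27], [-1.0, -0.001, 0.0]]
wrist_force: [0.8, 0.1, 0.1]
gripper_width: 0.999
```

Call:
play_rows --commands '[{"fingers": -1, "tx": 0.04, "ty": -0.243, "tz": 0.028, "ax": 0, "ay": 0, "az": 0}, {"fingers": -1, "tx": 0.04, "ty": -0.243, "tz": 0.028, "ax": 0, "ay": 0, "az": 0}, {"fingers": -1, "tx": 0.04, "ty": -0.243, "tz": 0.028, "ax": 0, "ay": 0, "az": 0}, {"fingers": -1, "tx": 0.04, "ty": -0.243, "tz": 0.028, "ax": 0, "ay": 0, "az": 0}, {"fingers": -1, "tx": 0.04, "ty": -0.243, "tz": 0.028, "ax": 0, "ay": 0, "az": 0}]'

```text
time_s: 19.72
tcp_pos: [0.5197, -0.0233, 0.3685]
ee_rot: [[-0.002, -0.268, 0.963], [-0.001, 0.963, 0.268], [-1.0, -0.0, -0.002]]
wrist_force: [0.4, 1.2, 0.3]
gripper_width: 0.999
```

Call:
play_rows --commands '[{"fingers": -1, "tx": 0, "ty": 0, "tz": 0, "ax": 0, "ay": 0, "az": 0}, {"fingers": -1, "tx": 0, "ty": 0, "tz": 0, "ax": 0, "ay": 0, "az": 0}, {"fingers": -1, "tx": 0, "ty": 0, "tz": 0, "ax": 0, "ay": 0, "az": 0}, {"fingers": -1, "tx": 0, "ty": 0, "tz": 0, "ax": 0, "ay": 0, "az": 0}]'

```text
time_s: 20.05
tcp_pos: [0.519, -0.019, 0.3702]
ee_rot: [[0.001, -0.273, 0.962], [0.0, 0.962, 0.273], [-1.0, 0.0, 0.001]]
wrist_force: [0.4, -0.2, 1.2]
gripper_width: 1.003
```

```bash
cat > lid.py <<'E'
from h import *
np.set_printoptions(precision=4,suppress=True)
w=shot('wrist');s=w['state'];q=shot('scene');print(s['time_s'],s['tcp_pos'],s['ee_rot'][:,0])
for n,p in(('wrist',w),('scene',q)):
  for d in spotter.silhouettes('lid',p)[:2]:
    m=d['region'];ys,xs=np.nonzero(m);print(n,d['uv'],round(d['score'],2),len(xs),xs.min(),xs.max(),ys.min(),ys.max())
    im=p['image'].astype(int);g=m&(im[...,0]>im[...,2]+12)
    k,l,st,c=cv2.connectedComponentsWithStats(g.astype(np.uint8))
    for i in range(1,k):
      if st[i,4]>15:print('  bronze',st[i],c[i])
    m8=m.astype(np.uint8);cs,_=cv2.findContours(m8,0,2);e=cv2.fitEllipse(max(cs,key=len));print('  ell',e)
  print(n,'proj finial top/grip/edge centre for (.547,-.018)',proj(p,[.547,-.018,.257]),proj(p,[.547,-.018,.231]),proj(p,[.547,-.018,.16]))
E
python3 lid.py
```

```text
20.05 [ 0.519  -0.019   0.3702] [ 0.0008  0.0003 -1.    ]
wrist [314.1, 212.7] 0.86 5796 272 360 170 252
  bronze [272 170  88  77 632] [317.4288 195.6171]
  bronze [300 210  32  43 914] [315.3085 230.0853]
  ell ((315.896240234375, 211.39971923828125), (83.07242584228516, 87.22672271728516), 91.7809829711914)
wrist [259.3, 20.2] 0.56 2521 218 294 0 42
  bronze [ 218    0   77   43 2045] [257.5203  18.154 ]
  ell ((255.66432189941406, -2.4653091430664062), (75.06617736816406, 88.64338684082031), 166.4867706298828)
wrist proj finial top/grip/edge centre for (.547,-.018) [310.9033 230.2068] [311.4129 220.5308] [312.4577 200.6943]
scene [340.1, 185.9] 0.85 602 326 356 165 196
  bronze [326 165  31  32 517] [340.8511 184.118 ]
  ell ((341.73876953125, 183.54103088378906), (27.104625701904297, 33.06911849975586), 27.937082290649414)
scene [299.4, 192.1] 0.61 1048 279 319 167 209
  bronze [292 167  14  21 138] [298.1812 177.7391]
  bronze [279 194  39  16  98] [294.5918 204.8367]
  ell ((298.69439697265625, 192.16815185546875), (36.461734771728516, 40.101749420166016), 179.12193298339844)
scene proj finial top/grip/edge centre for (.547,-.018) [301.1269 164.0774] [301.3315 172.3532] [301.8588 193.6797]
```

```bash
cat > lid2.py <<'E'
from h import *
from scipy.optimize import least_squares
np.set_printoptions(precision=4,suppress=True)
def fit(p,i=0,z=.160):
    ds=[d for d in spotter.silhouettes('lid',p) if abs(d['uv'][1]-proj(p,[.55,-.018,.19])[1])<25 and abs(d['uv'][0]-proj(p,[.55,-.018,.19])[0])<25]
    m=ds[0]['region'];cs,_=cv2.findContours(m.astype(np.uint8),0,1);c=max(cs,key=len)[:,0,:].astype(float)
    P=np.array([atz(p,u,z)[:2] for u in c])
    return m,c,P
w=shot('wrist');q=shot('scene');print(w['state']['tcp_pos'])
for n,p in(('wrist',w),('scene',q)):
    m,c,P=fit(p)
    # keep points whose ray-plane hit is about 58 mm away (rim points)
    x=np.array([.555,-.02])
    for k in range(12):
        d=np.hypot(*(P-x).T);g=abs(d-.058)<(.006 if k<6 else .003)
        x=least_squares(lambda a:np.hypot(*(P[g]-a).T)-.058,x,loss='soft_l1',f_scale=.001).x
    print(n,'edge centre',x,g.sum(),len(P))
# finial in wrist: blob rows
im=w['image'].astype(int);g=(im[...,0]>im[...,2]+12)
for y in range(206,262,3):
    xs=np.nonzero(g[y,290:345])[0]
    if len(xs):print(y,xs.min()+290,xs.max()+290,len(xs))
E
python3 lid2.py
```

```text
[ 0.519  -0.019   0.3702]
wrist edge centre [ 0.5627 -0.0092] 241 241
scene edge centre [ 0.5603 -0.0144] 58 116
212 312 319 8
215 304 327 21
218 304 327 24
221 302 328 26
224 300 330 31
227 301 331 30
230 304 326 23
233 305 326 22
236 303 326 24
239 303 326 24
242 304 344 26
245 290 341 27
248 307 321 15
251 303 328 8
254 316 321 6
257 316 321 6
260 316 321 6
```

Call:
play_rows --commands '[{"fingers": -1, "tx": 0, "ty": -0.003, "tz": 0.057, "ax": 0, "ay": 0, "az": 0}, {"fingers": -1, "tx": 0.03, "ty": -0.003, "tz": 0.057, "ax": 0, "ay": 0, "az": 0}, {"fingers": -1, "tx": 0.06, "ty": -0.003, "tz": 0.057, "ax": 0, "ay": 0, "az": 0}, {"fingers": -1, "tx": 0.093, "ty": -0.003, "tz": 0.057, "ax": 0, "ay": 0, "az": 0}, {"fingers": -1, "tx": 0.093, "ty": -0.003, "tz": 0.057, "ax": 0, "ay": 0, "az": 0}]'

```text
time_s: 20.87
tcp_pos: [0.5584, -0.0103, 0.2945]
ee_rot: [[-0.011, -0.271, 0.963], [-0.001, 0.963, 0.271], [-1.0, 0.002, -0.011]]
wrist_force: [-0.4, -0.3, -1.1]
gripper_width: 0.998
```

Call:
play_rows --commands '[{"fingers": -1, "tx": 0, "ty": 0, "tz": 0, "ax": 0, "ay": 0, "az": 0}, {"fingers": -1, "tx": 0, "ty": 0, "tz": 0, "ax": 0, "ay": 0, "az": 0}, {"fingers": -1, "tx": 0, "ty": 0, "tz": 0, "ax": 0, "ay": 0, "az": 0}]'

```text
time_s: 21.12
tcp_pos: [0.5618, -0.0104, 0.3023]
ee_rot: [[0.004, -0.272, 0.962], [0.0, 0.962, 0.272], [-1.0, -0.001, 0.004]]
wrist_force: [-0.3, 0.1, 1.0]
gripper_width: 0.999
```

```bash
sed -i 's/\.55,-\.018,\.19/.56,-.012,.19/g; s/<25/<40/g; s/range(206,262,3)/range(196,262,3)/' lid2.py; python3 lid2.py; python3 -c "
from h import *
w=shot('wrist');t=w['state']['tcp_pos'];print(w['state']['ee_rot'][:,0],w['state']['time_s'],proj(w,[.561,-.010,.16]),proj(w,[.561,-.010,.25]))
d=spotter.silhouettes('lid',w)[0];ys,xs=np.nonzero(d['region']);print(d['score'],d['uv'],xs.min(),xs.max(),ys.min(),ys.max())"
```

```text
[ 0.5618 -0.0104  0.3023]
wrist edge centre [ 0.5623 -0.0094] 307 307
scene edge centre [ 0.5588 -0.0121] 63 120
196 303 335 33
199 303 335 33
202 302 333 31
205 298 338 41
208 298 339 42
211 299 338 40
214 303 334 32
217 303 335 33
220 302 335 34
223 303 334 32
226 303 335 33
229 304 335 31
232 306 334 29
235 306 329 24
238 290 325 15
241 299 341 7
244 304 333 6
247 319 325 7
250 319 325 7
253 319 326 8
256 319 325 7
259 319 325 7
[ 2.07603837e-03  4.57180941e-04 -9.99997741e-01] 21.3167 [318.08029398 195.22394106] [318.44016874 229.29442696]
0.74 [316.3, 193.9] 263 374 140 246
```

Call:
play_rows --commands '[{"fingers": -1, "tx": 0.025, "ty": 0.001, "tz": 0, "ax": 0, "ay": 0, "az": 0}, {"fingers": -1, "tx": 0.05, "ty": 0.001, "tz": 0, "ax": 0, "ay": 0, "az": 0}, {"fingers": -1, "tx": 0.075, "ty": 0.001, "tz": 0, "ax": 0, "ay": 0, "az": 0}, {"fingers": -1, "tx": 0.088, "ty": 0.001, "tz": 0, "ax": 0, "ay": 0, "az": 0}, {"fingers": -1, "tx": 0.088, "ty": 0.001, "tz": 0, "ax": 0, "ay": 0, "az": 0}]'

```text
time_s: 21.83
tcp_pos: [0.5594, -0.0099, 0.2317]
ee_rot: [[-0.005, -0.271, 0.963], [-0.001, 0.963, 0.271], [-1.0, 0.001, -0.005]]
wrist_force: [-0.0, -0.1, -0.6]
gripper_width: 0.996
```

Call:
play_rows --commands '[{"fingers": -1, "tx": 0, "ty": 0, "tz": 0, "ax": 0, "ay": 0, "az": 0}, {"fingers": 0, "tx": 0, "ty": 0, "tz": 0, "ax": 0, "ay": 0, "az": 0}, {"fingers": 0, "tx": 0, "ty": 0, "tz": 0, "ax": 0, "ay": 0, "az": 0}, {"fingers": 0, "tx": 0, "ty": 0, "tz": 0, "ax": 0, "ay": 0, "az": 0}, {"fingers": 0, "tx": 0, "ty": 0, "tz": 0, "ax": 0, "ay": 0, "az": 0}]'

```text
time_s: 22.25
tcp_pos: [0.561, -0.0096, 0.2348]
ee_rot: [[0.001, -0.271, 0.962], [0.0, 0.962, 0.271], [-1.0, -0.0, 0.002]]
wrist_force: [-0.1, -0.5, 1.5]
gripper_width: 0.781
```

Call:
play_rows --commands '[{"fingers": 0, "tx": 0, "ty": 0, "tz": 0, "ax": 0, "ay": 0, "az": 0}, {"fingers": 0, "tx": 0, "ty": 0, "tz": 0, "ax": 0, "ay": 0, "az": 0}, {"fingers": 0, "tx": 0, "ty": 0, "tz": 0, "ax": 0, "ay": 0, "az": 0}]'

```text
time_s: 22.5
tcp_pos: [0.5607, -0.0097, 0.2342]
ee_rot: [[0.0, -0.271, 0.962], [0.0, 0.962, 0.271], [-1.0, -0.0, 0.0]]
wrist_force: [0.5, 0.4, 0.6]
gripper_width: 0.564
```

```bash
sed -i 's/range(196,262,3)/range(190,256,4)/' lid2.py; python3 lid2.py;python3 -c "
from h import *
w=shot('wrist');s=w['state'];print(s['tcp_pos'],s['gripper_width'],s['wrist_force'],s['moment'])
for row in w['image'].max(2)[242:266:3,280:356:2]:print(' '.join('%3d'%v for v in row))"
```

```text
[ 0.5607 -0.0097  0.2342]
wrist edge centre [ 0.5621 -0.0091] 343 447
scene edge centre [ 0.5589 -0.0129] 65 123
218 312 324 13
222 298 336 32
226 296 340 45
230 296 340 45
234 295 338 44
238 290 344 55
242 290 344 55
246 292 344 53
250 298 339 42
254 295 338 44
[ 0.56068321 -0.00968181  0.23401294] 0.5130754255697159 [ 0.32626514  0.07373236 -0.05557111] [-0.00359733 -0.0063765  -0.0062353 ]
 12  24  39  42  40  39  45  48  53  47  42  44  43  40  35  44  45  48  36  42  31  35  36  38  38  33  33  43  47  51  49  52  44  33  17  30  22   4
  9  16  26  24  26  26  42  49  47  48  40  38  38  37  39  38  39  34  34  37  36  40  40  41  39  34  41  33  43  47  50  46  46  17  16  26  17  16
  7  21  35  36  32  37  24  35  39  38  33  39  36  39  36  39  40  38  39  43  40  46  46  45  38  42  41  45  40  42  42  44  35  40  41  43  27   9
  5  27  45  44  44  43  43  42  28  37  35  38  40  39  39  36  35  36  39  40  43  45  38  40  36  39  35  36  35  39  20  31  25  30  37  45  31  12
 15   8  26  22  27  23  22  19  38  42  44  39  39  39  38  42  46  46  40  37  42  45  45  38  42  37  43  38  31  33  37  36  23  24  21  31  15  12
 13  16  36  35  34  32  33  33  40  41  37  37  43  42  40  41  50  46  45  42  43  40  38  39  43  39  39  37  35  40  42  45  37  20  24  16  10   9
 13  16  44  44  42  41  38  42  30  40  38  39  37  41  44  37  41  41  45  40  42  45  45  38  41  43  47  40  48  42  38  40  41  40  29  19  20  10
  7   5  24  24  17  24  21  24  41  35  40  38  35  47  39  42  43  39  42  45  45  40  43  44  40  43  49  51  42  31  42  19  34  38  37  28  18   9
```

Call:
play_rows --commands '[{"fingers": 1, "tx": 0, "ty": 0, "tz": 0, "ax": 0, "ay": 0, "az": 0}, {"fingers": 1, "tx": 0, "ty": 0, "tz": 0, "ax": 0, "ay": 0, "az": 0}, {"fingers": 1, "tx": 0, "ty": 0, "tz": 0, "ax": 0, "ay": 0, "az": 0}, {"fingers": 1, "tx": 0, "ty": 0, "tz": 0, "ax": 0, "ay": 0, "az": 0}, {"fingers": 1, "tx": 0, "ty": 0, "tz": 0, "ax": 0, "ay": 0, "az": 0}]'

```text
time_s: 23.17
tcp_pos: [0.5607, -0.0095, 0.234]
ee_rot: [[-0.0, -0.271, 0.962], [0.0, 0.962, 0.271], [-1.0, 0.0, 0.0]]
wrist_force: [0.1, 0.4, 0.5]
gripper_width: 0.29
```

Call:
play_rows --commands '[{"fingers": 1, "tx": 0, "ty": 0, "tz": 0, "ax": 0, "ay": 0, "az": 0}, {"fingers": 1, "tx": 0, "ty": 0, "tz": 0, "ax": 0, "ay": 0, "az": 0}, {"fingers": 1, "tx": 0, "ty": 0, "tz": 0, "ax": 0, "ay": 0, "az": 0}, {"fingers": 1, "tx": 0, "ty": 0, "tz": 0, "ax": 0, "ay": 0, "az": 0}, {"fingers": 1, "tx": 0, "ty": 0, "tz": 0, "ax": 0, "ay": 0, "az": 0}]'

```text
time_s: 23.58
tcp_pos: [0.5607, -0.0096, 0.234]
ee_rot: [[-0.0, -0.271, 0.962], [0.0, 0.962, 0.271], [-1.0, 0.0, -0.0]]
wrist_force: [-0.5, 1.2, 0.6]
gripper_width: 0.285
```

```bash
python3 -c "
from h import *
s=r.sense();print(s['tcp_pos'],s['gripper_width'],s['wrist_force'],s['moment'],s['ee_rot'][:,0])"; python3 lid2.py | head -3
```

```text
[ 0.5606504  -0.00958146  0.23403682] 0.2848890352915902 [-0.50476545  1.15114661  0.6459867 ] [ 0.42381063  0.12451342 -0.01329476] [-7.18239290e-05  2.00580403e-04 -9.99999977e-01]
[ 0.5607 -0.0096  0.234 ]
wrist edge centre [ 0.5623 -0.0095] 331 496
scene edge centre [ 0.5578 -0.0129] 54 119
```

Call:
play_rows --commands '[{"fingers": 1, "tx": -0.003, "ty": 0, "tz": 0, "ax": 0, "ay": 0, "az": 0}, {"fingers": 1, "tx": -0.006, "ty": 0, "tz": 0, "ax": 0, "ay": 0, "az": 0}, {"fingers": 1, "tx": -0.01, "ty": 0, "tz": 0, "ax": 0, "ay": 0, "az": 0}, {"fingers": 1, "tx": -0.014, "ty": 0, "tz": 0, "ax": 0, "ay": 0, "az": 0}, {"fingers": 1, "tx": -0.018, "ty": 0, "tz": 0, "ax": 0, "ay": 0, "az": 0}]'

```text
time_s: 24.2
tcp_pos: [0.5606, -0.0098, 0.2475]
ee_rot: [[-0.001, -0.271, 0.963], [-0.0, 0.963, 0.271], [-1.0, 0.0, -0.001]]
wrist_force: [0.1, 0.1, -4.0]
gripper_width: 0.29
```

Call:
play_rows --commands '[{"fingers": 1, "tx": -0.006, "ty": 0, "tz": 0, "ax": 0, "ay": 0, "az": 0}, {"fingers": 1, "tx": -0.013, "ty": 0, "tz": 0, "ax": 0, "ay": 0, "az": 0}, {"fingers": 1, "tx": -0.02, "ty": 0, "tz": 0, "ax": 0, "ay": 0, "az": 0}, {"fingers": 1, "tx": -0.03, "ty": 0, "tz": 0, "ax": 0, "ay": 0, "az": 0}, {"fingers": 1, "tx": -0.04, "ty": 0, "tz": 0, "ax": 0, "ay": 0, "az": 0}]'

```text
time_s: 24.62
tcp_pos: [0.5607, -0.0097, 0.2784]
ee_rot: [[0.0, -0.271, 0.962], [-0.0, 0.962, 0.271], [-1.0, -0.0, 0.0]]
wrist_force: [0.4, 0.8, -3.6]
gripper_width: 0.287
```

Call:
play_rows --commands '[{"fingers": 1, "tx": -0.012, "ty": 0, "tz": 0, "ax": 0, "ay": 0, "az": 0}, {"fingers": 1, "tx": -0.025, "ty": 0, "tz": 0, "ax": 0, "ay": 0, "az": 0}, {"fingers": 1, "tx": -0.038, "ty": 0, "tz": 0, "ax": 0, "ay": 0, "az": 0}, {"fingers": 1, "tx": -0.046, "ty": 0, "tz": 0, "ax": 0, "ay": 0, "az": 0}, {"fingers": 1, "tx": -0.05, "ty": 0, "tz": 0, "ax": 0, "ay": 0, "az": 0}]'

```text
time_s: 25.03
tcp_pos: [0.5612, -0.0097, 0.3167]
ee_rot: [[0.003, -0.271, 0.962], [0.0, 0.962, 0.271], [-1.0, -0.0, 0.003]]
wrist_force: [0.8, -0.7, -4.5]
gripper_width: 0.284
```

Call:
play_rows --commands '[{"fingers": 1, "tx": 0, "ty": 0, "tz": 0, "ax": 0, "ay": 0, "az": 0}, {"fingers": 1, "tx": 0, "ty": 0, "tz": 0, "ax": 0, "ay": 0, "az": 0}, {"fingers": 1, "tx": 0, "ty": 0, "tz": 0, "ax": 0, "ay": 0, "az": 0}, {"fingers": 1, "tx": 0, "ty": 0, "tz": 0, "ax": 0, "ay": 0, "az": 0}, {"fingers": 1, "tx": 0, "ty": 0, "tz": 0, "ax": 0, "ay": 0, "az": 0}]'

```text
time_s: 25.45
tcp_pos: [0.5605, -0.0097, 0.3145]
ee_rot: [[-0.001, -0.271, 0.962], [-0.0, 0.962, 0.271], [-1.0, 0.0, -0.001]]
wrist_force: [-0.8, 1.3, -3.9]
gripper_width: 0.286
```

```bash
python3 -c "
from h import *
np.set_printoptions(precision=4,suppress=True)
q=shot('scene');s=q['state'];print(s['tcp_pos'],s['gripper_width'],s['wrist_force'],s['moment'],s['ee_rot'][:,0])
z=s['tcp_pos'][2]-.076
for n in('lid','jar','pen'):
  for d in spotter.silhouettes(n,q)[:2]:
    ys,xs=np.nonzero(d['region']);print(n,d['uv'],round(d['score'],2),xs.min(),xs.max(),ys.min(),ys.max())
    if n=='lid':print([(y,xs[ys==y].min(),xs[ys==y].max()) for y in range(ys.max()-16,ys.max()+1,2)])
print('pred lid edge',proj(q,[.561,-.0105,z]),'jar rim',proj(q,[.561,-.0105,.158]))
cv2.imwrite('pics/fin.png',q['image'][:,:,::-1])
a=cv2.imread('pics/scene0.png').astype(int);d=np.abs(q['image'][:,:,::-1].astype(int)-a).max(2)
x,y=proj(q,[.561,-.0105,.03]).astype(int);print('jar foot diff',d[y-22:y+22,x-25:x+25].mean(),(d[y-22:y+22,x-25:x+25]>25).sum())
"
```

```text
[ 0.5605 -0.0097  0.3145] 0.28606954680610436 [-0.8443  1.2505 -3.8844] [-0.0647  0.0256 -0.0242] [-0.0011 -0.0002 -1.    ]
lid [342.6, 182.2] 0.74 327 356 165 196
[(180, np.int64(330), np.int64(352)), (182, np.int64(328), np.int64(353)), (184, np.int64(327), np.int64(354)), (186, np.int64(327), np.int64(355)), (188, np.int64(327), np.int64(356)), (190, np.int64(328), np.int64(355)), (192, np.int64(330), np.int64(354)), (194, np.int64(333), np.int64(352)), (196, np.int64(340), np.int64(346))]
lid [432.2, 364.9] 0.67 388 460 300 399
[(383, np.int64(389), np.int64(441)), (385, np.int64(388), np.int64(442)), (387, np.int64(388), np.int64(443)), (389, np.int64(388), np.int64(445)), (391, np.int64(388), np.int64(446)), (393, np.int64(388), np.int64(446)), (395, np.int64(388), np.int64(447)), (397, np.int64(388), np.int64(447)), (399, np.int64(389), np.int64(448))]
jar [301.0, 219.2] 0.82 272 323 185 251
jar [226.1, 251.1] 0.16 220 237 232 260
pen [433.1, 274.0] 0.61 427 439 259 287
pen [432.3, 364.9] 0.21 388 462 301 399
pred lid edge [297.892  172.5668] jar rim [298.6578 196.968 ]
jar foot diff 8.72 269
```

```bash
python3 -c "
exec(open('lid2.py').read().split('w=shot')[0])
w=shot('wrist');t=w['state']['tcp_pos']
ds=spotter.silhouettes('lid',w)
for d in ds[:2]:
  m=d['region'];ys,xs=np.nonzero(m);print(d['score'],d['uv'],xs.min(),xs.max(),ys.min(),ys.max())
m=ds[0]['region'];cs,_=cv2.findContours(m.astype(np.uint8),0,1);c=max(cs,key=len)[:,0,:].astype(float);c=c[c[:,1]<235]
for z in (t[2]-.074,):
  P=np.array([atz(w,u,z)[:2] for u in c]);x=np.array([.562,-.0095])
  for k in range(12):
    d=np.hypot(*(P-x).T);g=abs(d-.058)<(.006 if k<6 else .003);x=least_squares(lambda a:np.hypot(*(P[g]-a).T)-.058,x,loss='soft_l1',f_scale=.001).x
  res=np.hypot(*(P[g]-x).T)-.058;print('edge rel tcp',x-t[:2],g.sum(),len(P),res.std())
a=cv2.imread('pics/scene0.png').astype(np.float32);b=cv2.imread('pics/fin.png').astype(np.float32)
q=shot('scene');x,y=proj(q,[.561,-.0105,.06]).astype(int)
for n,(x0,y0,w0,h0) in {'jar':(x-24,y-20,48,42),'camera':(233,160,45,55),'bird':(218,228,22,36),'box':(320,295,45,42),'bell':(374,290,32,38),'stand':(408,280,30,30)}.items():
  A=cv2.cvtColor(a[y0:y0+h0,x0:x0+w0],6);B=cv2.cvtColor(b[y0:y0+h0,x0:x0+w0],6)
  print(n,cv2.phaseCorrelate(A,B,cv2.createHanningWindow((w0,h0),5)))
"
```

```text
0.89 [316.0, 210.2] 246 388 148 279
edge rel tcp [0.0017 0.0002] 233 233 0.00032011254381540807
jar ((0.11314273074791714, 0.5291632102535893), 0.8422911339335971)
camera ((0.5195142079480952, -0.0015456097461168383), 0.9804469180990149)
bird ((0.03198664103929971, -0.01873541571278281), 1.0221378996416375)
box ((0.4903391369752583, 0.4624518869913601), 1.0219342344778555)
bell ((-0.039555714226644056, 0.014405479266315524), 0.989866565912962)
stand ((-0.032837205622557875, 0.12345173389089226), 1.0188408284717136)
```

```bash
python3 -c "
from station import r,job
s=r.sense();print(s['time_s'],s['tcp_pos'],s['joint_velocities']);print(job.finish_job())"
```

```text
25.8 [ 0.56071014 -0.00971261  0.31501091] [ 0.05089046 -0.04120449  0.01072656 -0.08314121 -0.02142084 -0.02204437]
the job is handed in; nothing more can be done
None
```

The job is done and handed in at 25.8 s on the robot's clock. The button was pressed, the pen put back, and the lid lifted and held, in that order.

- **Button:** The picture showed the pen tip inside the collar, with the red no longer visible. The tool went down about 4 mm and stopped, while the push rose from 4 N to 12 N, so I take the button as fully down.
- **Pen:** It is back in its brass stand, leaning about 2.7°. Its measured top gives a length of about 138 mm, against 140 mm nominal, so the tip is seated within measuring error.
- **Lid:** Gripped by the finial and raised 80 to 81 mm straight up. The edge kept its place relative to the gripper within about 0.2 mm before and after the lift, so it is level. The arm carries a steady 4 N or so, and the joints were at rest at hand-in.
- **Rest of the stall:** Comparing scene pictures for the jar, camera, bird, box, bell and pen stand showed shifts of at most about 0.5 pixel, roughly 1 to 2 mm and at the limit of that check. I did not compare the candlestick, lampshade or bowl.

**Failed or disagreeing checks:**
- The detector did not find the raised lid in the last scene picture, so the lid check rests on the wrist camera and the force reading.
- The scene camera put the lid centre about 4 to 6 mm from where the wrist camera did. I used the wrist value, and the finial was centred in the jaws.
- A raw pixel comparison at the jar's foot showed some change. I put it down to the arm's shadow but did not confirm that.

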